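# Feed the egg-cup sled along the rail with a push stick

## Task

Pick up the push stick by its blue grip and, with its round end in the notch at the back of the egg-cup sled, first press the sled square against the grey rail, then feed it along the rail, keeping it lightly pressed against the rail all the way, until it is pushed firmly but gently home against the rubber-padded stop under the wire rack. Push with the stick only, never with the gripper, keep both egg cups standing in the sled, and leave the salt pig and the orange poaching cup alone. Then draw the stick back out of the notch, a few centimetres clear of the sled, and leave it lying on the shelf on its flat underside.

Things in the scene. Friction and masses are not known exactly. Their poses are not given: they have to be found in the camera images.
- bay: The parking bay, fixed on the white shelf top (z = 0). Origin on the shelf top at the rail's face, 20 mm before the stop bracket; x = feed direction along the rail towards the stop, y = from the lane square into the rail, z up. The lane is at negative x, negative y. A 220 mm wide turntable with an egg cooker, 136 mm high, stands out of the way near x 170, y 150 mm of this frame.
- rack: Steel wire rack over the end of the lane, fixed; same origin and axes as the bay. Top wires 100 mm high over x -95..50 mm, y -112..30 mm, on a 6 mm wire leg at each corner; too low for a gripper.
- rail: Grey lacquered fence rail, fixed; same origin and axes as the bay. Face at y = 0, 12 mm thick, 28 mm high, from x = -360 to 20 mm. Light pressure of 2 to 6 N is right; the lacquer is marked by more than 15 N.
- stop: End stop, fixed; axes as the bay. A grey bracket at x 20 to 34 mm, y -85..-1 mm, 28 mm high, holds a stiff black rubber pad, as wide, on two screws. The pad face lies between x = -50 and -10 mm, set by hand and not told by this pose: find it by feel. Home is 6 to 9 N beyond the sliding force (at least 4 N on the pad); more than 15 N on it is too much.
- sled: Pale wooden tray sled, loose, 0.36 to 0.59 kg. Origin at the centre of the underside of its 120 x 84 mm body (x along the feed, y towards the rail, z up); front face at x = 60, rail-side face at y = 42 mm, rim 24 mm high, back wall 30 mm. Sliding takes 2 to 10 N. Starts at x -280 to -235 mm in the bay frame, up to 20 mm off the rail. Home: y = -42, x -110 to -70 mm, by the pad.
- sled_notch (a point): Middle of the notch floor on the sled's back face, at (-60, -22, 15) mm in the sled frame, same axes: 28 mm wide between two dark cheeks 6 mm thick that reach 14 mm backwards, 2 to 30 mm high. It lies off-centre, away from the rail: a forward push swings the sled's front to the rail, a sideways push brings its back to the rail.
- sled_front (a point): Front end of the sled's rail-side face, at (60, 42, 12) mm in the sled frame. The face must lie flat on the rail before the sled's origin passes x = -165 mm in the bay frame, and from there on.
- sled_rear (a point): Rear end of the sled's rail-side face, at (-60, 42, 12) mm in the sled frame.
- cup_a: Stainless egg cup, loose, standing in the front compartment of the sled; 50 mm high, 47 mm wide at the rim; origin under its foot, z up.
- cup_b: The same egg cup in the rear compartment.
- stick_grip (a point): Centre of the blue grip of the push stick (loose, 0.14 kg). The grip is a 60 mm long, 18 mm wide upright plate on the bar, its top 48 mm above the stick's underside; this point is 34 mm above the underside. x = along the stick to its round end, z up. The bar is 18 mm wide and 18 mm high, from 90 mm behind this point to 150 mm ahead.
- stick_tip (a point): Foremost point of the stick's rounded end (radius 9 mm, upright axis), 150 mm ahead of the grip centre and 9 mm above the underside; same axes as stick_grip.
- salt_pig_mid (a point): Bystander: white ceramic salt pig with wooden lid, 90 mm wide, 99 mm high; point on its axis 50 mm up.
- poach_cup_mid (a point): Bystander: orange poaching cup with a small tab, 80 mm wide, 36 mm high; point on its axis half-way up.
Not all that is in view belongs to the job. What is shaped like the sled but pink or red is not meant. Of the things shaped like the part that bears stick_grip, the dark wooden one is meant.

How it is judged:
By the outcome, as a careful person would: the job done as asked, in the order asked, and still so for the second after the job is handed in, with the robot touching nothing.
It also fails if it takes over 72 s, if anything falls off the work surface, if the arm or the gripper's body presses on something with over 40 N, if the wrist force passes 120 N, or if a joint passes its speed limit or range.

## Robot

A 7-joint arm with a two-finger parallel gripper is mounted at the origin on the work surface. World frame = base frame: x ahead of the robot, y to its left, z up, the work surface at z = 0. Lengths are in m, angles in rad, forces in N, time in s.
With the tool pointing down it reaches from about 0.4 to 0.925 m from the base axis. Payload 5.6 kg.
Tool frame: the origin (TCP) lies midway between the tips of the shut fingers; the grasp point (between the pads) lies 19 mm behind it (r.pinch_z is the distance from the TCP to the grasp point, in m); y points along the fingers, z is the direction in which the jaws open and shut, and the axes are right-handed (so a half turn about y gives the same grasp; the last joint's range is limited). The gripper opens to 85 mm and grips with 20 to 120 N. Pads are 22 mm wide; open, the fingers measure 114 mm over their backs; the gripper's body (76 mm by 85 mm) begins 54 mm behind the grasp point. The pads swing forward as they close: fully open they stand 13 mm farther back than shut.
Start: joints at [1.213, 0.468, -0.012, 1.603, 0.006, 1.071, -0.056], TCP at [0.201, -0.618, 0.231] pointing down, gripper open.
Joint ranges: [-2.53, 2.53], [-0.31, 2.02], [-1.57, 1.55], [0.28, 2.44], [-1.29, 4.43], [0.15, 1.84], [-2.92, 2.92]. Speed limits (rad/s): [2.57, 2.57, 3.14, 3.14, 3.14, 3.14, 3.14].

## Interface

Orientations are given as a unit quaternion [w, x, y, z].
In Python, from bench import r, viewer, job gives the robot as it stands.
- The arm moves only by the shell command python3 -m crank 'ROWS' [FORCE]. ROWS is JSON, a list of rows, each a list of 5 numbers: the shift along the world's x, y, z in cm, then the turn about the world's z in degrees, then the opening, from 0 (shut) to 1 (fully open). In form: [[tx, ty, tz, turn, hand], ...]. A call has exactly 8 rows; each row is the pose to reach, as a shift and turn from the pose commanded when the call began; what a row does not reach only later rows make up. A row lasts 1/12 s, in which the tool goes at most 41.7 mm and 7.16 degrees, less where a joint would pass 70% of its speed; a pose out of reach is approached as far as the arm can. A call with a gripper value outside its range is refused whole. The fingers move at their own pace and stop on an object; FORCE is the grip in N (left out, the last holds). Time passes only in rows, so rows that repeat a pose let the fingers close, or fill a call up. It gives the time, the measured TCP pose, the force and the opening at its end, in the units of the state.
- r.sense(): the state, without advancing time (a new reading comes with each control period).
- viewer.capture(name): name is "scene" or "top" or "wrist"; returns a dict with "color" (420x560x3 uint8, red, green, blue), "range_z" (420x560 float32, m along the optical axis (not along the pixel's ray), 0 where there is no reading), "mtx" (3x3 intrinsics, pixels), "origin" and "orientation" of the camera in the world. Camera axes: x right, y down, z forward; pixel columns grow to the right and rows downward; lengths in m; the calibration is good to about 2 mm. A picture is of the moment at which its call begins.
- job.finish_job(): hands the job in, once; it reports no verdict.
The state is a dict: "time_s": time; "qpos": joint angles; "joint_vel": joint speeds; "tau": joint torques, N m; "tool_pos": TCP position; "orientation": TCP orientation; "force": force on the tool from outside, world axes, zero at the start; "moment": the same for the moment, N m; "grip_width": opening from 0.0 (shut) to 1.0 (fully open).
Only numpy, scipy, OpenCV 4.12 (cv2) and the standard library are available. Lean on these libraries where they do the work, as an engineer would, in place of code of your own. Each camera call takes 0.05 s, during which the arm holds its last target.

## Working session

There is one attempt and no reset: what is moved stays moved. The work goes in short steps, Python scripts to look and compute and a shell command to move; the robot and the scene stay as the last step left them, time stands still between calls to the robot, and variables do not carry over. Pictures are saved under pics/ and viewed, and the job is handed in when it is done.

```bash
ls; mkdir -p pics; cat > h.py <<'E'
import numpy as np, cv2
from bench import r, viewer, job
from scipy.spatial.transform import Rotation as R
def quat(q): return R.from_quat([q[1],q[2],q[3],q[0]])
def cap(n):
    d=viewer.capture(n); np.savez(f'/tmp/{n}.npz',**d); return d
def load(n): return dict(np.load(f'/tmp/{n}.npz'))
def save(name,img): cv2.imwrite('pics/'+name+'.png',img[:,:,::-1])
def rays(d,uv):
    uv=np.atleast_2d(np.array(uv,float)); K=d['mtx']
    c=np.c_[(uv[:,0]-K[0,2])/K[0,0],(uv[:,1]-K[1,2])/K[1,1],np.ones(len(uv))]
    return d['origin'], c@quat(d['orientation']).as_matrix().T
def onplane(d,uv,z):
    o,v=rays(d,uv); t=(z-o[2])/v[:,2]; return o+v*t[:,None]
def cloud(d):
    h,w=d['range_z'].shape; u,v=np.meshgrid(np.arange(w),np.arange(h))
    o,q=rays(d,np.c_[u.ravel(),v.ravel()]); return (o+q*d['range_z'].reshape(-1,1)).reshape(h,w,3)
E
python3 - <<'E'
from h import *
for n in ['scene','top','wrist']:
    d=cap(n); save(n+'0',d['color']); print(n,d['origin'].round(3),d['orientation'].round(3),d['mtx'].round(1).tolist())
print(r.sense(), r.pinch_z)
E
```

```text
pics
scene [ 1.209 -0.456  0.752] [-0.379  0.826  0.374 -0.184] [[393.4, 0.0, 279.9], [0.0, 393.4, 212.1], [0.0, 0.0, 1.0]]
top [0.434 0.055 1.132] [-0.042  0.714 -0.698  0.032] [[418.1, 0.0, 275.1], [0.0, 418.1, 210.5], [0.0, 0.0, 1.0]]
wrist [ 0.28  -0.591  0.372] [ 0.131  0.799 -0.579 -0.097] [[363.3, 0.0, 283.2], [0.0, 363.3, 205.4], [0.0, 0.0, 1.0]]
{'time_s': 0.15, 'qpos': array([ 1.21298917,  0.46818246, -0.01157883,  1.6034268 ,  0.0060215 ,
        1.07141145, -0.05630662]), 'joint_vel': array([-1.30638204e-03, -2.42524987e-03,  6.59859508e-05, -2.93753368e-03,
        9.61208942e-04,  1.55074128e-03, -3.09276111e-04]), 'tau': array([ 1.27704843e-03, -5.32793355e+01,  2.18607107e-02, -2.51551294e+01,
        1.14881867e-02,  5.61570967e-03, -1.72140062e-05]), 'tool_pos': array([ 0.20104612, -0.61766468,  0.23054615]), 'orientation': array([ 0.11068899, -0.11093739,  0.69884689, -0.69789244]), 'force': array([0.23096147, 0.07300534, 1.06612764]), 'moment': array([ 0.04270091, -0.0286487 , -0.0365253 ]), 'grip_width': 1.0012806052577319} 0.0187
```

View pics/scene0.png

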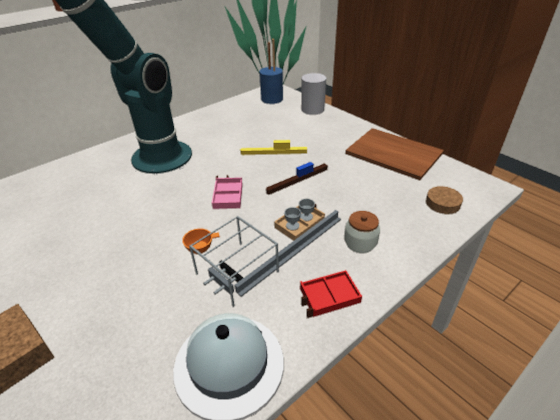

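View pics/top0.png

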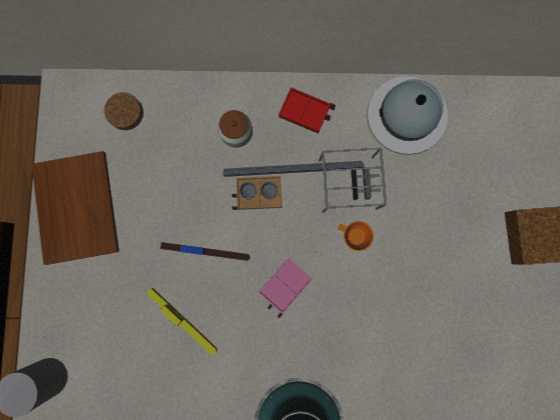

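View pics/wrist0.png

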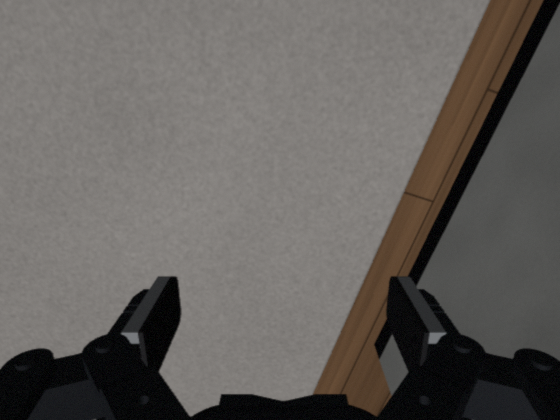

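The dark wooden stick has its blue grip at top px (192,250) and scene px (305,169). The look-alike at top px (183,320) is yellow. The wooden sled is at top px (260,192). The pink one (285,285) and red one (307,110) aren't meant. I'll confirm this in a crop and measure.

```bash
python3 - <<'E'
from h import *
d=load('top'); save('crop1',cv2.resize(d['color'][140:280,150:400],None,fx=3.2,fy=3.2,interpolation=cv2.INTER_CUBIC))
c=d['color']; P=cloud(d)
hsv=cv2.cvtColor(c,cv2.COLOR_RGB2HSV)
for (u,v) in [(192,250),(170,246),(240,255),(269,190),(280,207),(300,169),(240,172),(355,185),(368,185),(235,195),(352,230),(235,125),(248,205)]:
    print((u,v),hsv[v,u],P[v,u].round(4))
E
```

```text
(192, 250) [113 190 126] [0.4403 0.2849 0.0506]
(170, 246) [ 12 100  51] [0.4497 0.3512 0.0174]
(240, 255) [  6 104  49] [0.4301 0.1636 0.0165]
(269, 190) [90 15 87] [0.6038 0.0902 0.0322]
(280, 207) [16 77 80] [0.5617 0.0601 0.0074]
(300, 169) [120  18  71] [0.6637 0.0085 0.0252]
(240, 172) [90 17 77] [0.6518 0.1695 0.0274]
(355, 185) [45 21 24] [ 0.6225 -0.1385  0.0288]
(368, 185) [98 30 67] [ 0.6234 -0.1733  0.0277]
(235, 195) [  9 108  45] [0.589  0.1808 0.0285]
(352, 230) [ 15 208 141] [ 0.5038 -0.135   0.0049]
(235, 125) [ 12 128  50] [0.7614 0.1796 0.0907]
(248, 205) [ 15 120 113] [0.565  0.1468 0.0103]
```

View pics/crop1.png

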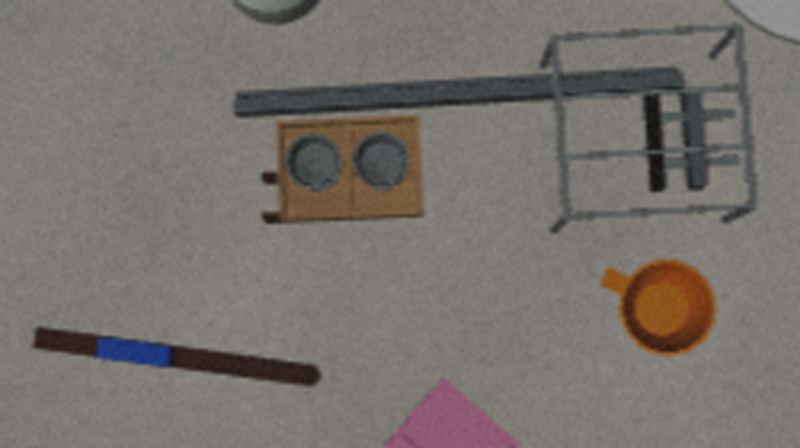

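```bash
cat > meas.py <<'E'
from h import *
def rect(pts):
    (c,s,a)=cv2.minAreaRect((pts*1000).astype(np.float32)); return np.array(c),s,cv2.boxPoints((c,s,a))
def run(name):
    d=load(name); c=d['color']; P=cloud(d); hsv=cv2.cvtColor(c,cv2.COLOR_RGB2HSV); H,S,V=[hsv[...,i].astype(int) for i in range(3)]
    Z=P[...,2]
    def big(m):
        n,l,st,_=cv2.connectedComponentsWithStats(m.astype(np.uint8)); k=1+np.argmax(st[1:,4]); return l==k
    def poly(m,z):
        cs,_=cv2.findContours(m.astype(np.uint8),cv2.RETR_EXTERNAL,cv2.CHAIN_APPROX_NONE); ct=max(cs,key=cv2.contourArea)[:,0]
        return onplane(d,ct,z)[:,:2]
    m=big((H>105)&(H<130)&(S>130)); print('grip px',np.argwhere(m).mean(0)[::-1], rect(poly(m,.048)), 'z',np.median(Z[m]))
    return d,c,P,H,S,V,Z,big,poly
if __name__=='__main__':
    d,c,P,H,S,V,Z,big,poly=run('top')
    B=np.zeros(Z.shape,bool); B[225:275,150:260]=1
    m=B&(Z>0.008)&(V<90)&((H<25)|(H>105)); m=big(m)
    print('stick', rect(poly(m,.018)), m.sum())
    B=np.zeros(Z.shape,bool); B[155:182,218:330]=1
    m=big(B&(V<100)&(S<50)&(Z>0.012)); ct=poly(m,.028); print('rail',rect(ct),m.sum())
    q=P[m]; q=q[abs(q[:,2]-.028)<.006]; vx=cv2.fitLine((q[:,:2]*1000).astype(np.float32),cv2.DIST_L2,0,.01,.01).ravel(); print('rail line',vx)
    B=np.zeros(Z.shape,bool); B[165:215,232:290]=1
    m=B&(H>8)&(H<22)&(S>50)&(V>60); m=big(cv2.morphologyEx(m.astype(np.uint8),cv2.MORPH_CLOSE,np.ones((5,5)))>0)
    print('sled',rect(poly(m,.024)),m.sum())
    for n,b in [('pad',(165,203,349,362)),('brk',(165,203,362,374)),('rack',(140,220,315,392))]:
        B=np.zeros(Z.shape,bool); B[b[0]:b[1],b[2]:b[3]]=1
        mm=B&(V<80)&(Z>.015)&(Z<.045) if n!='rack' else B&(Z>.085)&(Z<.12)
        q=P[mm]; print(n,rect(q[:,:2]),np.median(q[:,2]))
E
python3 meas.py
```

```text
grip px [191.39310345 249.53103448] (array([441.38323975, 287.01239014]), (60.006858825683594, 16.373544692993164), array([[429.72693, 258.17908],
       [445.987  , 256.2547 ],
       [453.03955, 315.8457 ],
       [436.77948, 317.77008]], dtype=float32)) z 0.04763648143550969
stick (array([431.98248291, 201.37522888]), (125.37792205810547, 17.91177749633789), array([[415.7197 , 140.17363],
       [433.5073 , 138.06813],
       [448.24527, 262.57684],
       [430.45767, 264.6823 ]], dtype=float32)) 321
rail (array([672.3303833 ,  72.51811981]), (283.79608154296875, 70.59376525878906), array([[631.29034 , -67.82659 ],
       [701.8256  , -70.698326],
       [713.3704  , 212.86282 ],
       [642.83514 , 215.73456 ]], dtype=float32)) 623
rail line [ 7.851137e-02 -9.969132e-01  6.602806e+02  7.537738e+01]
sled (array([598.13464355, 123.36358643]), (87.55460357666016, 132.96458435058594), array([[550.51654 , 187.1512  ],
       [558.3503  ,  54.417583],
       [645.75275 ,  59.575974],
       [637.919   , 192.30959 ]], dtype=float32)) 1003
pad (array([ 634.11431885, -145.98574829]), (92.50582122802734, 32.97848129272461), array([[ 585.68384, -137.87929],
       [ 591.4779 , -170.3448 ],
       [ 682.5448 , -154.09221],
       [ 676.75073, -121.62669]], dtype=float32)) 0.02597604442764556
brk (array([ 634.02410889, -171.95960999]), (89.91083526611328, 19.872621536254883), array([[ 588.31274, -166.46523],
       [ 590.25525, -186.24269],
       [ 679.7355 , -177.454  ],
       [ 677.79297, -157.67653]], dtype=float32)) 0.026671951965687057
rack (array([ 629.5402832 , -123.31629944]), (147.52627563476562, 151.52911376953125), array([[ 549.97766 ,  -53.666748],
       [ 562.04517 , -204.71457 ],
       [ 709.1029  , -192.96585 ],
       [ 697.0354  ,  -41.91803 ]], dtype=float32)) 0.10124532755774862
```

```bash
cat > rail.py <<'E'
from h import *
d=load('top'); g=cv2.GaussianBlur(cv2.cvtColor(d['color'],cv2.COLOR_RGB2GRAY),(3,3),0).astype(float)
far=[];near=[]
for u in range(228,318,2):
    v0=172+(u-228)*(165-172)/(318-228)
    col=g[:,u]; w=np.arange(int(v0)-9,int(v0)+10); dg=np.gradient(col)[w]
    a=np.argmin(dg[:10]); b=9+np.argmax(dg[9:])
    def sub(k,y): 
        k=min(max(k,1),len(y)-2); den=y[k-1]-2*y[k]+y[k+1]; return k+(0.5*(y[k-1]-y[k+1])/den if abs(den)>1e-9 else 0)
    far.append((u,w[0]+sub(a,dg))); near.append((u,w[0]+sub(b,dg)))
def fit(p):
    p=(p[:,:2]*1000).astype(np.float32); l=cv2.fitLine(p,cv2.DIST_HUBER,0,.01,.01).ravel(); res=(p-l[2:])@np.array([-l[1],l[0]]); return l,res.std()
def nrm(l):
    t=l[:2]*(-np.sign(l[1])); return t
for nm,e,z in [('far.028',far,.028),('near.0',near,0.),('near.028',near,.028)]:
    l,s=fit(onplane(d,e,z)); t=nrm(l); print(nm,'dir',t.round(4),'deg',np.degrees(np.arctan2(t[1],t[0])).round(2),'x at y=0.1: ',l[2]+(100-l[3])*l[0]/l[1],s)
E
python3 rail.py
python3 - <<'E'
from h import *
d=load('top'); save('crop2',cv2.resize(d['color'][150:215,215:390],None,fx=4.5,fy=4.5,interpolation=cv2.INTER_CUBIC))
d=load('scene'); save('crop3',cv2.resize(d['color'][160:310,180:360],None,fx=4,fy=4,interpolation=cv2.INTER_CUBIC))
E
```

```text
far.028 dir [ 0.0784 -0.9969] deg -85.5 x at y=0.1:  670.0317 0.23989482
near.0 dir [ 0.0752 -0.9972] deg -85.69 x at y=0.1:  653.17194 0.26418075
near.028 dir [ 0.0752 -0.9972] deg -85.69 x at y=0.1:  647.67365 0.25764552
```

View pics/crop2.png

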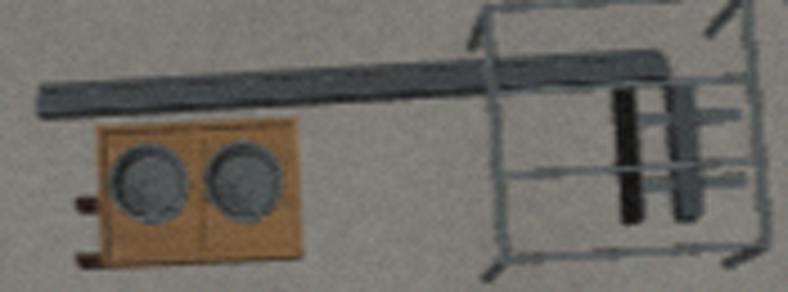

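View pics/crop3.png

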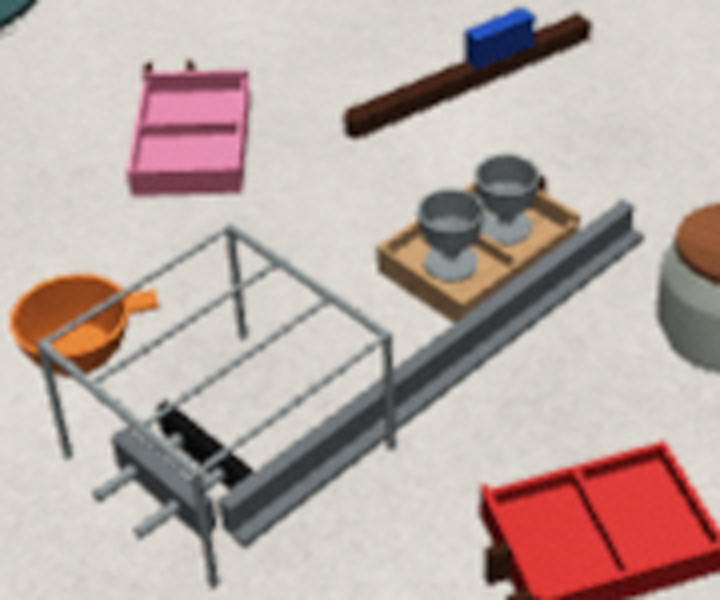

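```bash
cat > m2.py <<'E'
from h import *
d=load('top'); P=cloud(d); g=d['color'].mean(2)
for u in (245,265,290,310):
    print('col',u); 
    for v in range(160,184): print(v,(P[v,u]*1000).round(0).astype(int),int(g[v,u]),end=' | ')
    print()
print('row 195 pad')
for u in range(340,378): print(u,(P[195,u]*1000).round(0).astype(int),int(g[195,u]),end=' | ')
print()
E
python3 m2.py
```

```text
col 245
160 [691 160  -1] 122 | 161 [688 159   2] 123 | 162 [686 160  -2] 121 | 163 [683 160  -3] 120 | 164 [680 159   2] 125 | 165 [677 159   0] 125 | 166 [674 159  -1] 122 | 167 [671 159   3] 92 | 168 [668 158   5] 67 | 169 [665 159   3] 55 | 170 [657 156  30] 74 | 171 [655 156  25] 68 | 172 [652 156  26] 71 | 173 [650 156  24] 73 | 174 [647 156  24] 46 | 175 [648 158   5] 65 | 176 [646 158   1] 116 | 177 [639 156  24] 104 | 178 [637 156  23] 81 | 179 [635 156  18] 63 | 180 [634 157   8] 85 | 181 [631 157   8] 86 | 182 [618 152  65] 86 | 183 [617 152  60] 51 | 
col 265
160 [692 104   3] 120 | 161 [690 104  -2] 127 | 162 [687 104  -1] 122 | 163 [684 104   0] 118 | 164 [681 104  -1] 121 | 165 [678 104   1] 118 | 166 [674 104   8] 80 | 167 [672 104   5] 66 | 168 [665 103  25] 65 | 169 [661 102  29] 66 | 170 [659 102  28] 70 | 171 [655 102  30] 72 | 172 [653 102  26] 61 | 173 [652 103  18] 45 | 174 [653 103  -2] 79 | 175 [650 103  -1] 120 | 176 [648 103  -2] 110 | 177 [640 102  24] 89 | 178 [639 102  16] 59 | 179 [637 102  13] 91 | 180 [635 103  10] 89 | 181 [632 102  10] 86 | 182 [620
[... 1516 characters left out ...]
   -2] 120 | 352 [ 600 -135    0] 99 | 353 [ 599 -138    3] 41 | 354 [ 596 -137   24] 21 | 355 [ 596 -139   28] 20 | 356 [ 597 -142   22] 27 | 357 [ 596 -144   26] 49 | 358 [ 600 -152    1] 90 | 359 [ 600 -155   -1] 123 | 360 [ 600 -157   -1] 126 | 361 [ 600 -160    1] 124 | 362 [ 600 -162    1] 118 | 363 [ 600 -165    0] 112 | 364 [ 601 -169   -3] 80 | 365 [ 599 -169    7] 47 | 366 [ 597 -168   26] 52 | 367 [ 596 -170   28] 66 | 368 [ 597 -174   25] 68 | 369 [ 597 -176   26] 65 | 370 [ 597 -178   28] 71 | 371 [ 596 -181   29] 100 | 372 [ 601 -190    1] 126 | 373 [ 601 -192    1] 127 | 374 [ 601 -196   -2] 130 | 375 [ 601 -199   -4] 124 | 376 [ 601 -200    1] 128 | 377 [ 601 -204   -3] 130 |
```

```bash
cat > m3.py <<'E'
from h import *
from rail import fit,sub if False else fit
E
cat > m3.py <<'E'
from h import *
import sys
yaw=np.radians(-85.62); ex=np.array([np.cos(yaw),np.sin(yaw)]); ey=np.array([-ex[1],ex[0]])
f0=np.array([.653,.100])   # on rail face
# bay origin: bracket face at x=20
br=np.array([.597,-.167])
s0=br@ex-.020; O=s0*ex+(f0@ey)*ey
def bay(p): p=np.atleast_2d(p)[:,:2]; return np.c_[(p-O)@ex,(p-O)@ey]*1000
def world(b): b=np.atleast_2d(b)/1000.; return O+b[:,:1]*ex+b[:,1:2]*ey
def sledfit(d,B):
    c=d['color']; hsv=cv2.cvtColor(c,cv2.COLOR_RGB2HSV).astype(int); P=cloud(d)
    m=np.zeros(c.shape[:2],bool); m[B[0]:B[1],B[2]:B[3]]=1
    w=m&(hsv[...,0]>=9)&(hsv[...,0]<22)&(hsv[...,1]>70)&(hsv[...,2]>55)
    q=P[w&(P[...,2]>.019)&(P[...,2]<.036)]
    return w,q
if __name__=='__main__':
    print('O',O,'pad',bay([.5965,-.136]),'brk',bay(br))
    s=r.sense(); M=quat(s['orientation']).as_matrix(); print('tool y',M[:,1].round(3),'jaw',M[:,2].round(3),'jaw yaw',np.degrees(np.arctan2(M[1,2],M[0,2])))
    d=load('top'); w,q=sledfit(d,(168,215,230,292)); b=bay(q)
    cs,_=cv2.findContours(w.astype(np.uint8),cv2.RETR_EXTERNAL,cv2.CHAIN_APPROX_NONE); ct=max(cs,key=cv2.contourArea)[:,0]
    e=bay(onplane(d,ct,.024)); rc=cv2.minAreaRect(e.astype(np.float32)); print('rect bay',rc, cv2.boxPoints(rc).round(1).tolist())
    print('rim cloud: x',np.percentile(b[:,0],[1,99]),'y',np.percentile(b[:,1],[1,99]))
    P=cloud(d); hsv=cv2.cvtColor(d['color'],cv2.COLOR_RGB2HSV).astype(int)
    for u in range(229,242):
        print(u,[ (int(d['color'][v,u].mean()),int(1000*P[v,u,2])) for v in range(190,213)])
E
python3 m3.py
```

```text
O [ 0.67147746 -0.14123684] pad [[-10.94764911 -74.35854293]] brk [[ 20.         -76.22750377]]
tool y [-0.001  0.001 -1.   ] jaw [ 0.31  -0.951 -0.001] jaw yaw -71.96762432488917
rect bay ((-265.120849609375, -52.95236587524414), (85.69365692138672, 122.39109802246094), 89.52910614013672) [[-326.70001220703125, -95.30000305175781], [-204.3000030517578, -96.30000305175781], [-203.60000610351562, -10.600000381469727], [-326.0, -9.600000381469727]]
rim cloud: x [-324.28198028 -204.62807334] y [-93.94878752 -10.08180359]
229 [(121, -2), (120, 0), (123, 0), (125, -1), (124, -2), (125, 0), (119, -4), (123, -1), (128, -2), (126, -1), (123, 3), (123, 0), (120, 2), (123, 0), (121, -1), (124, 0), (127, -1), (125, -1), (123, 1), (121, 4), (125, -2), (127, -2), (124, 1)]
230 [(124, -2), (124, -1), (122, 0), (125, -1), (121, -1), (123, -2), (126, -3), (121, 2), (131, 0), (126, -2), (126, 0), (123, 0), (124, -2), (121, -1), (124, -2), (128, 1), (127, -1), (125, -5), (126, 0), (128, -2), (129, -4), (123, -3), (128, -2)]
231 [(124, 2), (124, -1), (125, -1), (127, -3), (100, -2), (97, 1), (107, -4),
[... 1843 characters left out ...]

239 [(71, 62), (65, 60), (71, 13), (75, 9), (80, 12), (78, 13), (79, 12), (74, 14), (73, 10), (77, 13), (68, 9), (71, 13), (70, 14), (67, 15), (64, 15), (73, 20), (70, 16), (75, 22), (67, 19), (71, 6), (120, 0), (123, -2), (124, -3)]
240 [(46, 59), (54, 60), (65, 60), (70, 64), (77, 60), (89, 10), (90, 12), (85, 13), (88, 10), (86, 9), (86, 12), (83, 6), (79, 10), (84, 8), (88, 12), (92, 11), (93, 10), (92, 25), (74, 26), (77, 0), (118, 0), (127, 2), (123, -2)]
241 [(42, 52), (48, 52), (43, 52), (40, 53), (55, 62), (81, 62), (84, 11), (83, 10), (93, 13), (85, 11), (86, 12), (89, 8), (81, 4), (85, 13), (88, 11), (93, 8), (97, 13), (86, 25), (75, 22), (78, 4), (123, -1), (122, -3), (119, -3)]
```

```bash
python3 - <<'E'
from m3 import *
d=load('top')
print('notch px', bay(onplane(d,[(236.5,200.8),(231.5,200.8)],.03)), 'model',world([[-325,-74.5]]))
g=np.array([.4414,.2870]); tip=np.array([.4242,.1385])
v=tip-g; st=np.degrees(np.arctan2(v[1],v[0])); print('stick yaw',st,'grip bay',bay(g),'tip bay',bay(tip),'len',np.linalg.norm(v))
for b in ([-360,-74.5],[-510,-74.5],[-325-150,-74.5],[-132-150,-64]): print(b,world([b]))
print('jaw target yaws',st+90,st-90)
s=r.sense(); print(s['tool_pos'],'pig',bay([.76,.18]))
E
```

```text
notch px [[-323.94354746  -73.61354947]
 [-337.25350817  -72.87244222]] model [[0.57237447 0.17712435]]
stick yaw -96.60683930810518 grip bay [[-444.55740553 -196.70064171]] tip bay [[-297.80468498 -225.1915001 ]] len 0.14949277574518438
[-360, -74.5] [[0.56970148 0.21202213]]
[-510, -74.5] [[0.55824584 0.36158405]]
[-475, -74.5] [[0.56091882 0.32668627]]
[-282, -64] [[0.58612776 0.13505183]]
jaw target yaws -6.6068393081051795 -186.60683930810518
[ 0.20104612 -0.61766468  0.23054615] pig [[-313.53810582  112.79718236]]
```

```bash
python3 -m crank '[[3.5,3.7,0,4,1],[7,7.4,0,8,1],[10.5,11.1,0,12,1],[14,14.8,0,16,1],[17.5,18.5,0,20,1],[21,22.2,0,24,1],[24.5,25.9,0,28,1],[28,30,0,32,1]]' 110
python3 -m crank '[[0,4,0,4,1],[0,8,0,8,1],[0,12,0,12,1],[0,16,0,16,1],[0,20,0,20,1],[0,24,0,24,1],[0,28,0,28,1],[0,32,0,33.4,1]]'
```

```text
time_s: 0.82
tool_pos: [0.4305, -0.3736, 0.2313]
orientation: [-0.3, 0.3, -0.64, 0.64]
force: [0.2, -0.9, -0.5]
grip_width: 1.005
time_s: 1.48
tool_pos: [0.429, -0.0535, 0.2314]
orientation: [-0.471, 0.471, -0.527, 0.527]
force: [0.6, 0.4, -0.7]
grip_width: 1.005
```

```bash
cat > st.py <<'E'
from h import *
from m3 import bay
s=r.sense(); M=quat(s['orientation']).as_matrix(); jy=np.degrees(np.arctan2(M[1,2],M[0,2]))
p=s['tool_pos']; f=s['force']
from m3 import ex,ey
print('t',round(s['time_s'],2),'pos',(p*1000).round(1),'jaw',round(jy,2),'bay',bay(p).round(1),'F bay',(f[:2]@ex).round(2),(f[:2]@ey).round(2),'Fz',f[2].round(2),'grip',s['grip_width'],'M',s['moment'].round(2),'tilt',M[:,1].round(3),'q',s['qpos'].round(2))
E
python3 st.py
```

```text
t 1.48 pos [429.  -53.5 231.4] jaw -6.38 bay [[-106. -235.]] F bay -0.32 0.64 Fz -0.74 grip 1.0053826483815025 M [ 0.05 -0.09  0.03] tilt [ 0.    -0.001 -1.   ] q [ 0.55  0.14 -0.54  2.08  0.09  0.94 -0.15]
```

```bash
python3 -m crank '[[0.3,4,0,0,1],[0.6,8,0,0,1],[0.9,12,-2,0,1],[1.2,17,-4,0,1],[1.2,21,-5,0,1],[1.2,25,-6,0,1],[1.2,29,-7,0,1],[1.2,33,-8,-0.2,1]]'
python3 st.py; python3 - <<'E'
from h import *
d=cap('wrist'); save('wrist1',d['color'])
E
```

```text
time_s: 2.15
tool_pos: [0.4412, 0.2632, 0.1538]
orientation: [-0.469, 0.47, -0.529, 0.529]
force: [0.8, -1.0, 0.5]
grip_width: 0.997
t 2.15 pos [441.2 263.2 153.8] jaw -6.8 bay [[-420.9 -198.7]] F bay 1.04 0.73 Fz 0.47 grip 0.9973112396231346 M [-0.05 -0.09 -0.03] tilt [-0. -0. -1.] q [-0.08  0.43 -0.64  1.97  0.34  0.85 -1.02]
```

View pics/wrist1.png

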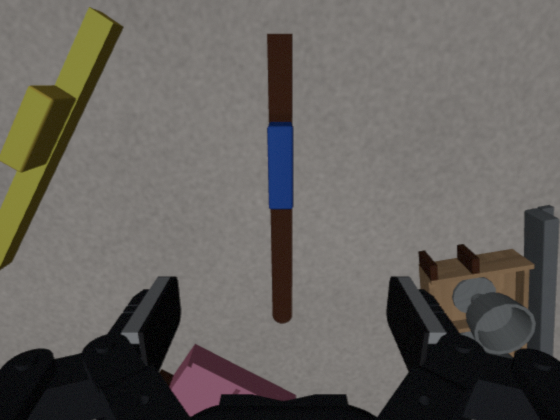

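The wrist view shows the dark stick upright in the image: blue grip at (281,166), round end at (282,322), and sled cheeks at (427,263) and (468,258). I'll measure from it.

```bash
python3 - <<'E'
from m3 import *
d=load('wrist'); hsv=cv2.cvtColor(d['color'],cv2.COLOR_RGB2HSV).astype(int)
m=(hsv[...,0]>105)&(hsv[...,0]<130)&(hsv[...,1]>130)
P=cloud(d); q=P[m]; q=q[q[:,2]>.043]; print('grip top z',np.median(q[:,2]),cv2.minAreaRect((q[:,:2]*1000).astype(np.float32)))
cs,_=cv2.findContours(m.astype(np.uint8),cv2.RETR_EXTERNAL,cv2.CHAIN_APPROX_NONE); e=onplane(d,max(cs,key=cv2.contourArea)[:,0],.048); print(cv2.minAreaRect((e[:,:2]*1000).astype(np.float32)))
print('tip',onplane(d,[(282,324)],.018),'tail',onplane(d,[(280,33.5)],.018))
print('cheek inner backs', [bay(onplane(d,[p],.03)) for p in ((437,249),(458,246))])
s=np.array([.4410,.287]);print(r.sense()['tool_pos'])
E
```

```text
grip top z 0.04718494800445483 ((442.0353698730469, 276.0123291015625), (105.35061645507812, 101.26848602294922), 37.38557052612305)
((441.8532409667969, 291.5503234863281), (60.8227653503418, 16.656911849975586), 83.72489166259766)
tip [[0.42515424 0.14037768 0.018     ]] tail [[0.45207172 0.37849272 0.018     ]]
cheek inner backs [array([[-354.72857252,  -86.2017339 ]]), array([[-354.16294527,  -69.53876328]])]
[0.43866258 0.27286051 0.15302704]
```

```bash
python3 -m crank '[[0,0.5,-1,0,1],[0,1,-3,0,1],[0,1.2,-5,0,1],[0,1.2,-6,0,1],[0,1.2,-7,0,1],[0,1.2,-7.4,0,1],[0,1.2,-7.5,0,1],[0,1.2,-7.5,0,1]]'
python3 st.py
```

```text
time_s: 2.87
tool_pos: [0.442, 0.2732, 0.0799]
orientation: [-0.47, 0.469, -0.529, 0.529]
force: [0.4, 0.2, 0.3]
grip_width: 1.002
t 2.87 pos [442.  273.2  79.9] jaw -6.82 bay [[-430.8 -197.2]] F bay -0.21 0.45 Fz 0.29 grip 1.0023658341996964 M [-0.01 -0.06 -0.  ] tilt [ 0.  0. -1.] q [-0.16  0.55 -0.57  2.    0.44  0.72 -1.12]
```

```bash
python3 -m crank '[[0,0.8,-1,0,1],[0,1.5,-2,0.2,1],[0,1.5,-3.2,0.2,1],[0,1.5,-4.4,0.2,1],[0,1.5,-5.4,0.2,1],[0,1.5,-6.1,0.2,1],[0,1.5,-6.4,0.2,1],[0,1.5,-6.4,0.2,1]]'
python3 st.py;python3 - <<'E'
from h import *
d=cap('wrist'); save('wrist2',d['color'])
E
```

```text
time_s: 3.53
tool_pos: [0.441, 0.2882, 0.0145]
orientation: [0.47, -0.471, 0.528, -0.528]
force: [-0.6, -0.3, -0.4]
grip_width: 1.0
t 3.53 pos [441.  288.2  14.5] jaw -6.56 bay [[-445.8 -197. ]] F bay 0.25 -0.6 Fz -0.44 grip 1.000434867818016 M [0.03 0.   0.03] tilt [-0.002 -0.001 -1.   ] q [-0.25  0.66 -0.49  2.    0.53  0.61 -1.22]
```

View pics/wrist2.png

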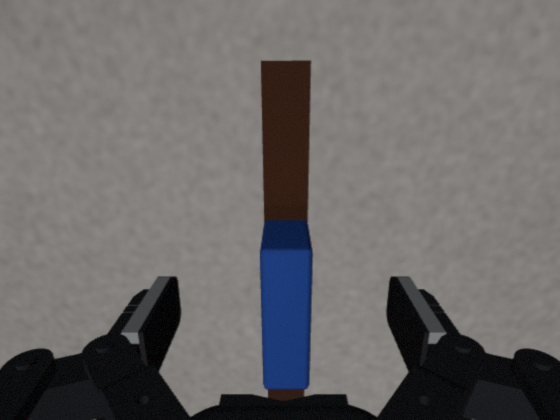

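The blue grip (262–312, 220–388) sits centred between the open fingers. Closing now.

```bash
python3 -m crank '[[0,0,0,0,0.6],[0,0,0,0,0.3],[0,0,0,0,0],[0,0,0,0,0],[0,0,0,0,0],[0,0,0,0,0],[0,0,0,0,0],[0,0,0,0,0]]' 110
python3 st.py
python3 -m crank '[[0,0,0.1,0,0],[0,0,0.3,0,0],[0,0,0.6,0,0],[0,0,1,0,0],[0,0,1.4,0,0],[0,0,1.7,0,0],[0,0,1.7,0,0],[0,0,1.7,0,0]]'
python3 st.py;python3 - <<'E'
from h import *
for n in ('top','scene'):
    d=cap(n); save(n+'3',d['color'])
E
```

```text
time_s: 4.25
tool_pos: [0.4418, 0.2887, 0.016]
orientation: [-0.471, 0.47, -0.528, 0.528]
force: [-1.3, -0.8, 4.9]
grip_width: 0.191
t 4.25 pos [441.8 288.7  16. ] jaw -6.57 bay [[-446.2 -196.2]] F bay 0.69 -1.37 Fz 4.89 grip 0.1913442997646728 M [-0.24  0.17 -0.02] tilt [ 0.001  0.    -1.   ] q [-0.25  0.66 -0.49  2.    0.53  0.61 -1.21]
time_s: 4.92
tool_pos: [0.4418, 0.2887, 0.0329]
orientation: [-0.471, 0.47, -0.528, 0.528]
force: [0.0, -0.0, -2.1]
grip_width: 0.196
t 4.92 pos [441.8 288.7  32.9] jaw -6.57 bay [[-446.2 -196.2]] F bay 0.02 0.02 Fz -2.14 grip 0.19611012870180936 M [ 0.04  0.01 -0.04] tilt [ 0.001  0.    -1.   ] q [-0.23  0.63 -0.51  2.    0.51  0.64 -1.2 ]
```

View pics/top3.png

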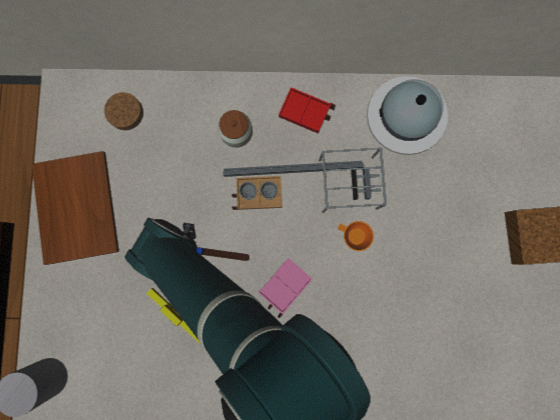

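View pics/scene3.png

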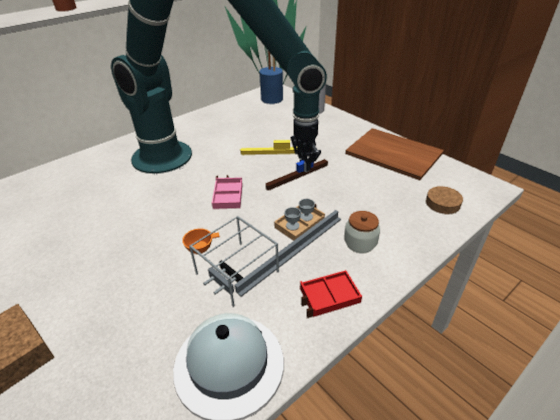

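```bash
cat > tip.py <<'E'
from m3 import *
def tip(d,box,ztop):
    hsv=cv2.cvtColor(d['color'],cv2.COLOR_RGB2HSV).astype(int); m=np.zeros(hsv.shape[:2],bool); v0,v1,u0,u1=box; m[v0:v1,u0:u1]=1
    P=cloud(d)
    m&=(hsv[...,2]<85)&((hsv[...,0]<22)|(hsv[...,0]>150))&(hsv[...,1]>70)
    n,l,s,_=cv2.connectedComponentsWithStats(m.astype(np.uint8)); m=l==1+np.argmax(s[1:,4])
    cs,_=cv2.findContours(m.astype(np.uint8),cv2.RETR_EXTERNAL,cv2.CHAIN_APPROX_NONE); ct=max(cs,key=cv2.contourArea)[:,0]
    e=(onplane(d,ct,ztop)[:,:2]*1000); l=cv2.fitLine(e.astype(np.float32),cv2.DIST_L2,0,.01,.01).ravel(); t=l[:2]*-np.sign(l[1])
    s=(e-l[2:])@t; print('n',m.sum(),'yaw',np.degrees(np.arctan2(t[1],t[0])),'tip',l[2:]+t*(s.max()+1.2),'z',np.median(P[m][:,2]))
    return l[2:]+t*(s.max()+1.2),t
if __name__=='__main__':
    p,t=tip(load('top'),(240,270,203,256),.035)
    g=np.array([441.8,288.7]); print('tip-TCP along/perp',(p-g)@t,(p-g)@[-t[1],t[0]], bay(p/1000))
E
python3 tip.py
```

```text
n 279 yaw -96.514435 tip [424.35200663 139.28529853] z 0.034265759385919026
tip-TCP along/perp 150.4295087961818 -0.38369658579980026 [[-298.57608113 -224.97996338]]
```

```bash
python3 -m crank '[[-0.2,3,0,0,0],[-0.5,6.2,0,0,0],[2,6.4,0,2,0],[5,6.6,0,5,0],[8,6.9,0,8,0],[10.5,7.1,0,10,0],[11.7,7.1,0,10.95,0],[11.75,7.1,0,10.95,0]]'
python3 -m crank '[[0,0,-0.3,0,0],[0,0,-0.6,0,0],[0,0,-0.9,0,0],[0,0,-1.2,0,0],[0,0,-1.2,0,0],[0,0,-1.2,0,0],[0,0,-1.2,0,0],[0,0,-1.2,0,0]]'
python3 st.py; python3 - <<'E'
from tip import *
d=cap('top'); save('top4',d['color']); s=r.sense()
save('crop4',cv2.resize(d['color'][150:240,130:300],None,fx=4.5,fy=4.5,interpolation=cv2.INTER_CUBIC))
E
```

```text
time_s: 5.68
tool_pos: [0.5624, 0.3583, 0.0318]
orientation: [0.518, -0.518, 0.481, -0.482]
force: [-0.1, -0.3, -1.7]
grip_width: 0.194
time_s: 6.35
tool_pos: [0.5591, 0.3597, 0.0208]
orientation: [0.519, -0.519, 0.48, -0.481]
force: [-1.1, -0.0, -2.5]
grip_width: 0.192
t 6.35 pos [559.1 359.7  20.8] jaw 4.39 bay [[-508.1  -73.8]] F bay -0.04 -1.09 Fz -2.48 grip 0.19152611056602092 M [-0.01 -0.01 -0.07] tilt [ 0.  0. -1.] q [-0.25  0.83 -0.54  1.65  0.55  0.82 -0.95]
```

View pics/crop4.png

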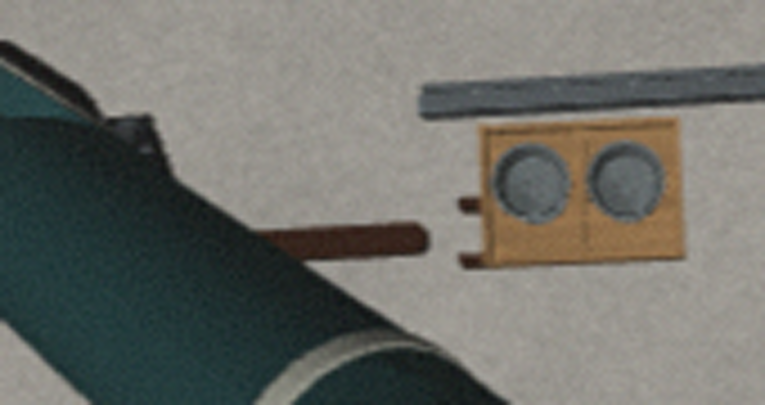

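```bash
python3 -m crank '[[0.05,-0.4,0,0,0],[0.1,-0.9,0,0,0],[0.2,-1.4,0,0,0],[0.25,-1.9,0,0,0],[0.3,-2.4,0,0,0],[0.3,-2.8,0,0,0],[0.3,-2.9,0,0,0],[0.3,-2.9,0,0,0]]'
python3 st.py; python3 - <<'E'
from tip import *
d=cap('top'); s=r.sense()
save('crop5',cv2.resize(d['color'][150:240,130:300],None,fx=4.5,fy=4.5,interpolation=cv2.INTER_CUBIC))
E
```

```text
time_s: 7.07
tool_pos: [0.5622, 0.3299, 0.0205]
orientation: [-0.518, 0.519, -0.481, 0.481]
force: [0.6, -0.5, -0.7]
grip_width: 0.196
t 7.07 pos [562.2 329.9  20.5] jaw 4.34 bay [[-478.1  -73. ]] F bay 0.56 0.57 Fz -0.72 grip 0.1959233217225491 M [-0.01 -0.02 -0.04] tilt [-0. -0. -1.] q [-0.2   0.81 -0.54  1.68  0.55  0.8  -0.92]
```

View pics/crop5.png

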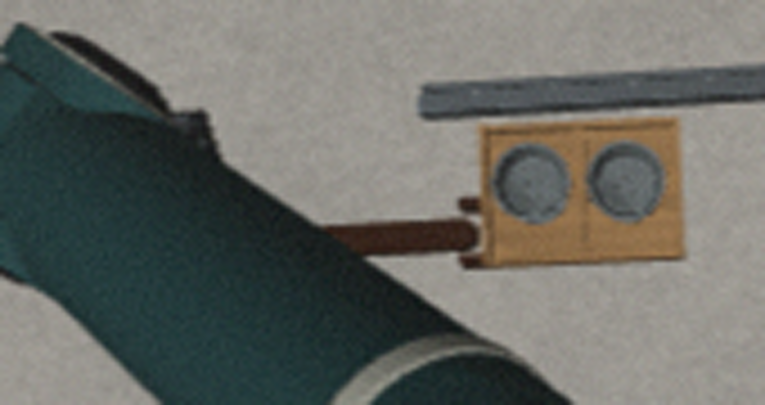

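```bash
python3 -m crank '[[0.2,-0.03,0,0,0],[0.4,-0.06,0,0,0],[0.6,-0.1,0,0,0],[0.8,-0.1,0,0,0],[0.9,-0.1,0,0,0],[1,-0.1,0,0,0],[1.1,-0.1,0,0,0],[1.1,-0.1,0,0,0]]'
python3 st.py; python3 - <<'E'
from tip import *
d=cap('top'); s=r.sense()
save('crop6',cv2.resize(d['color'][150:240,130:300],None,fx=4.5,fy=4.5,interpolation=cv2.INTER_CUBIC))
E
```

```text
time_s: 7.78
tool_pos: [0.5731, 0.3297, 0.0205]
orientation: [0.519, -0.519, 0.481, -0.48]
force: [-0.7, 0.8, -1.4]
grip_width: 0.191
t 7.78 pos [573.1 329.7  20.5] jaw 4.38 bay [[-477.1  -62.1]] F bay -0.9 -0.68 Fz -1.37 grip 0.19063948280226914 M [ 0.15  0.33 -0.13] tilt [-0.  0. -1.] q [-0.2   0.82 -0.54  1.66  0.55  0.81 -0.91]
```

View pics/crop6.png

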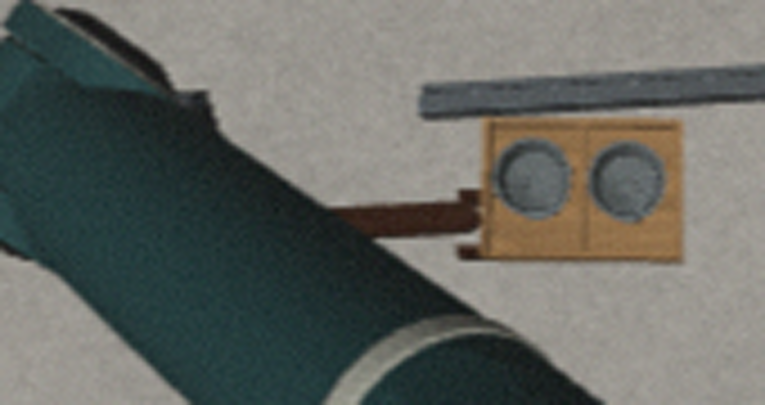

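```bash
python3 -m crank '[[0.05,0,0,0,0],[0.1,0,0,0,0],[0.15,0,0,0,0],[0.2,0,0,0,0],[0.25,0,0,0,0],[0.3,0,0,0,0],[0.35,0,0,0,0],[0.4,0,0,0,0]]'
python3 st.py; python3 - <<'E'
from tip import *
d=cap('top'); s=r.sense()
save('crop7',cv2.resize(d['color'][150:240,130:300],None,fx=4.5,fy=4.5,interpolation=cv2.INTER_CUBIC))
E
```

```text
time_s: 8.5
tool_pos: [0.5771, 0.3295, 0.0205]
orientation: [-0.519, 0.519, -0.48, 0.481]
force: [-2.1, 0.5, -2.4]
grip_width: 0.193
t 8.5 pos [577.1 329.5  20.5] jaw 4.38 bay [[-476.6  -58.1]] F bay -0.61 -2.03 Fz -2.44 grip 0.1928045192234057 M [ 0.12  0.3  -0.1 ] tilt [-0. -0. -1.] q [-0.2   0.83 -0.54  1.65  0.55  0.82 -0.9 ]
```

View pics/crop7.png

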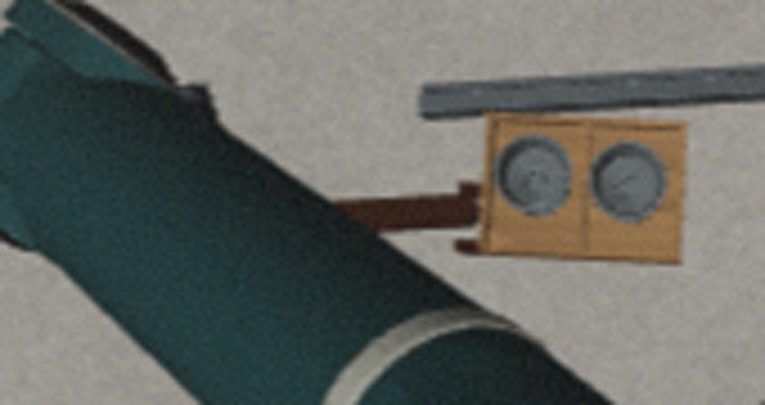

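```bash
python3 -m crank '[[0.02,0,0,0,0],[0.04,0,0,0,0],[0.06,0,0,0,0],[0.08,0,0,0,0],[0.1,0,0,0,0],[0.12,0,0,0,0],[0.14,0,0,0,0],[0.15,0,0,0,0]]'
python3 st.py
```

```text
time_s: 9.22
tool_pos: [0.5785, 0.3295, 0.0205]
orientation: [-0.519, 0.519, -0.481, 0.481]
force: [-1.4, -0.4, -1.4]
grip_width: 0.192
t 9.22 pos [578.5 329.5  20.5] jaw 4.37 bay [[-476.5  -56.8]] F bay 0.29 -1.42 Fz -1.43 grip 0.1924912647761452 M [ 0.07  0.34 -0.21] tilt [-0. -0. -1.] q [-0.2   0.83 -0.54  1.65  0.55  0.82 -0.9 ]
```

```bash
python3 -m crank '[[0.01,0,0,0,0],[0.02,0,0,0,0],[0.03,0,0,0,0],[0.04,0,0,0,0],[0.05,0,0,0,0],[0.06,0,0,0,0],[0.07,0,0,0,0],[0.08,0,0,0,0]]'
python3 st.py; python3 - <<'E'
from tip import *
d=cap('top'); s=r.sense(); print(s['force'])
save('crop8',cv2.resize(d['color'][150:240,130:300],None,fx=4.5,fy=4.5,interpolation=cv2.INTER_CUBIC))
E
```

```text
time_s: 9.88
tool_pos: [0.579, 0.3296, 0.0205]
orientation: [-0.519, 0.519, -0.481, 0.48]
force: [-3.2, -0.5, -1.3]
grip_width: 0.193
t 9.88 pos [579.  329.6  20.5] jaw 4.37 bay [[-476.5  -56.2]] F bay 0.22 -3.23 Fz -1.25 grip 0.19324901487105395 M [ 0.04  0.73 -0.45] tilt [-0.001 -0.    -1.   ] q [-0.2   0.83 -0.54  1.65  0.55  0.82 -0.9 ]
[-3.06083786 -0.42363688 -1.25416611]
```

View pics/crop8.png

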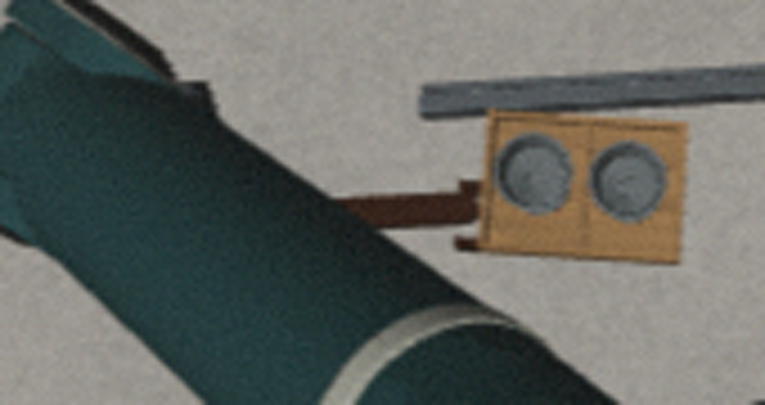

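```bash
python3 -m crank '[[0.01,-0.15,0,0,0],[0.02,-0.3,0,0,0],[0.03,-0.45,0,0,0],[0.05,-0.6,0,0,0],[0.06,-0.75,0,0,0],[0.07,-0.9,0,0,0],[0.08,-1.05,0,0,0],[0.09,-1.2,0,0,0]]'
python3 st.py; python3 - <<'E'
from tip import *
d=cap('top'); s=r.sense()
save('crop9',cv2.resize(d['color'][150:240,130:300],None,fx=4.5,fy=4.5,interpolation=cv2.INTER_CUBIC))
E
```

```text
time_s: 10.6
tool_pos: [0.5794, 0.3196, 0.0209]
orientation: [0.52, -0.518, 0.481, -0.479]
force: [-4.7, 5.3, -1.2]
grip_width: 0.193
t 10.6 pos [579.4 319.6  20.9] jaw 4.42 bay [[-466.5  -56.6]] F bay -5.67 -4.27 Fz -1.25 grip 0.1931151936071136 M [ 0.98  1.05 -0.55] tilt [-0.001  0.003 -1.   ] q [-0.18  0.82 -0.54  1.66  0.55  0.81 -0.89]
```

View pics/crop9.png

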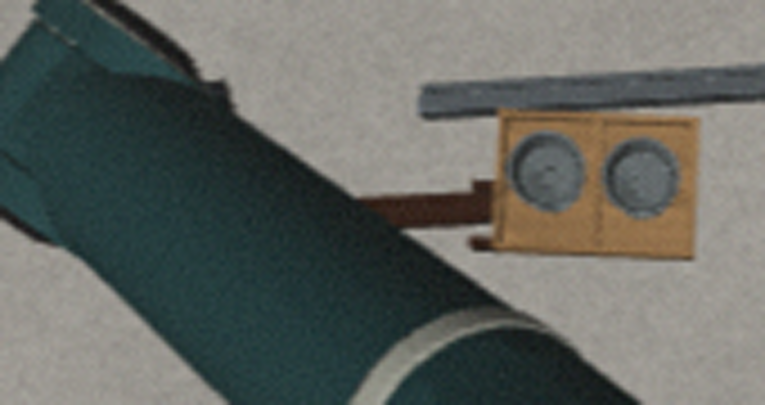

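```bash
python3 -m crank '[[0.01,-0.15,0,0,0],[0.02,-0.3,0,0,0],[0.03,-0.45,0,0,0],[0.05,-0.6,0,0,0],[0.06,-0.75,0,0,0],[0.07,-0.9,0,0,0],[0.08,-1.05,0,0,0],[0.09,-1.2,0,0,0]]'
python3 st.py; python3 - <<'E'
from tip import *
d=cap('top'); s=r.sense()
save('crop10',cv2.resize(d['color'][150:240,130:300],None,fx=4.5,fy=4.5,interpolation=cv2.INTER_CUBIC))
E
```

```text
time_s: 11.32
tool_pos: [0.58, 0.3077, 0.0209]
orientation: [0.519, -0.518, 0.481, -0.479]
force: [-4.9, 4.2, -1.1]
grip_width: 0.192
t 11.32 pos [580.  307.7  20.9] jaw 4.41 bay [[-454.6  -56.9]] F bay -4.54 -4.58 Fz -1.05 grip 0.19176466541251314 M [ 1.04  1.22 -0.7 ] tilt [-0.001  0.003 -1.   ] q [-0.16  0.82 -0.54  1.67  0.55  0.81 -0.87]
```

View pics/crop10.png

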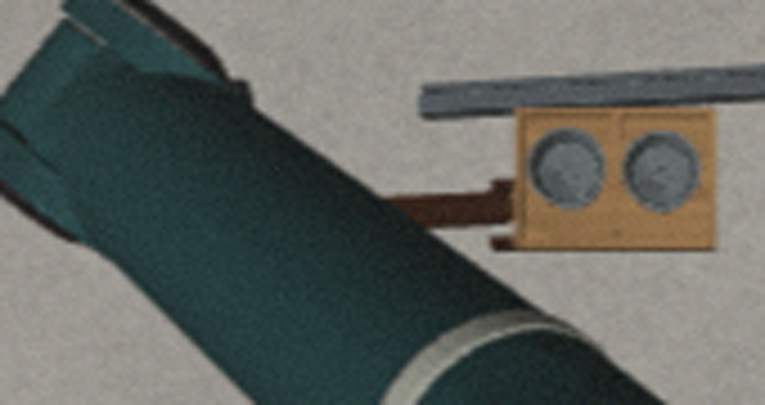

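```bash
python3 -m crank '[[0.01,-0.15,0,0,0],[0.01,-0.3,0,0,0],[0.02,-0.45,0,0,0],[0.03,-0.6,0,0,0],[0.04,-0.75,0,0,0],[0.05,-0.9,0,0,0],[0.06,-1.05,0,0,0],[0.06,-1.2,0,0,0]]'
python3 st.py; python3 - <<'E'
from tip import *
d=cap('top'); s=r.sense()
save('crop11',cv2.resize(d['color'][150:240,150:320],None,fx=4.5,fy=4.5,interpolation=cv2.INTER_CUBIC))
E
```

```text
time_s: 12.03
tool_pos: [0.5804, 0.2957, 0.0208]
orientation: [0.519, -0.518, 0.482, -0.479]
force: [-6.2, 4.7, -1.0]
grip_width: 0.192
t 12.03 pos [580.4 295.7  20.8] jaw 4.4 bay [[-442.6  -57.5]] F bay -5.21 -5.82 Fz -1.03 grip 0.19187213711993115 M [ 1.03  1.35 -0.71] tilt [-0.002  0.003 -1.   ] q [-0.14  0.81 -0.55  1.69  0.55  0.8  -0.86]
```

View pics/crop11.png

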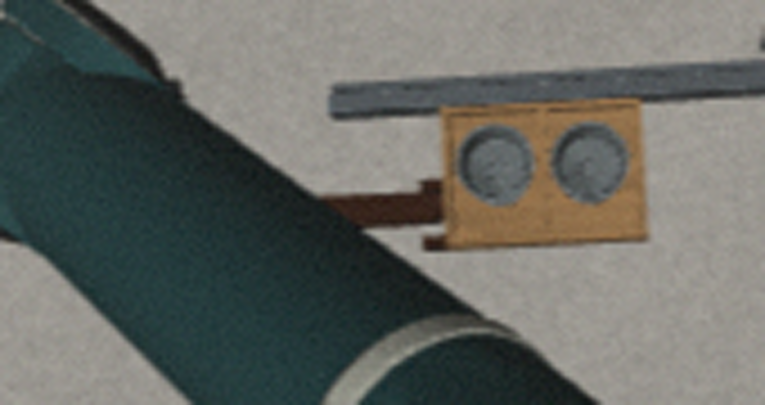

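```bash
python3 -m crank '[[-0.01,-0.15,0,0,0],[-0.01,-0.3,0,0,0],[0,-0.45,0,0,0],[0,-0.6,0,0,0],[0.01,-0.75,0,0,0],[0.02,-0.9,0,0,0],[0.03,-1.05,0,0,0],[0.04,-1.2,0,0,0]]'
python3 st.py; python3 - <<'E'
from tip import *
d=cap('top'); s=r.sense()
save('crop12',cv2.resize(d['color'][150:240,150:320],None,fx=4.5,fy=4.5,interpolation=cv2.INTER_CUBIC))
E
```

```text
time_s: 12.75
tool_pos: [0.5811, 0.2837, 0.0208]
orientation: [0.519, -0.518, 0.481, -0.479]
force: [-6.0, 4.8, -1.2]
grip_width: 0.194
t 12.75 pos [581.1 283.7  20.8] jaw 4.42 bay [[-430.5  -57.7]] F bay -5.26 -5.66 Fz -1.23 grip 0.19434402390795028 M [ 1.08  1.19 -0.62] tilt [-0.001  0.003 -1.   ] q [-0.12  0.81 -0.55  1.7   0.55  0.79 -0.85]
```

View pics/crop12.png

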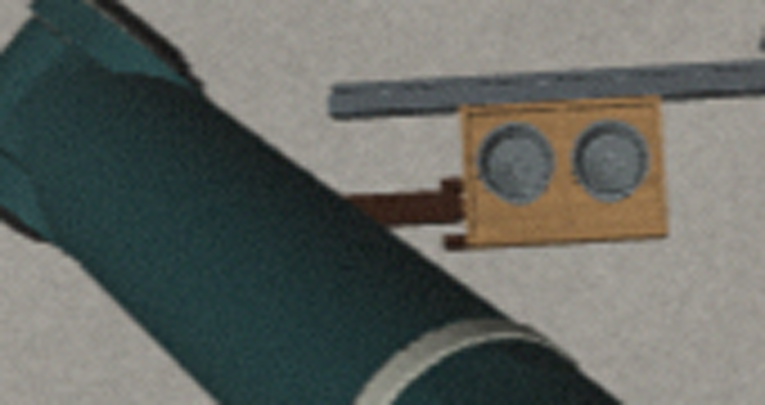

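```bash
python3 -m crank '[[0.01,-0.25,0,0,0],[0.02,-0.5,0,0,0],[0.03,-0.75,0,0,0],[0.05,-1,0,0,0],[0.07,-1.25,0,0,0],[0.09,-1.5,0,0,0],[0.1,-1.75,0,0,0],[0.12,-2,0,0,0]]'
python3 st.py
```

```text
time_s: 13.47
tool_pos: [0.5826, 0.2634, 0.0208]
orientation: [0.519, -0.518, 0.481, -0.48]
force: [-4.4, 5.1, -1.5]
grip_width: 0.192
t 13.47 pos [582.6 263.4  20.8] jaw 4.42 bay [[-410.2  -57.8]] F bay -5.4 -4.01 Fz -1.53 grip 0.1916102870007768 M [ 1.01  1.07 -0.6 ] tilt [-0.001  0.003 -1.   ] q [-0.09  0.8  -0.55  1.72  0.55  0.78 -0.82]
```

```bash
python3 -m crank '[[0.02,-0.25,0,0,0],[0.04,-0.5,0,0,0],[0.06,-0.75,0,0,0],[0.08,-1,0,0,0],[0.09,-1.25,0,0,0],[0.11,-1.5,0,0,0],[0.13,-1.75,0,0,0],[0.15,-2,0,0,0]]'
python3 st.py; python3 - <<'E'
from tip import *
d=cap('top'); s=r.sense()
save('crop13',cv2.resize(d['color'][150:240,190:360],None,fx=4.5,fy=4.5,interpolation=cv2.INTER_CUBIC))
E
```

```text
time_s: 14.13
tool_pos: [0.5842, 0.2433, 0.0208]
orientation: [0.519, -0.518, 0.481, -0.48]
force: [-3.3, 4.0, -1.2]
grip_width: 0.194
t 14.13 pos [584.2 243.3  20.8] jaw 4.42 bay [[-390.1  -57.7]] F bay -4.25 -2.93 Fz -1.15 grip 0.1942012283706513 M [ 1.04  1.07 -0.5 ] tilt [-0.     0.003 -1.   ] q [-0.06  0.79 -0.55  1.74  0.55  0.77 -0.8 ]
```

View pics/crop13.png

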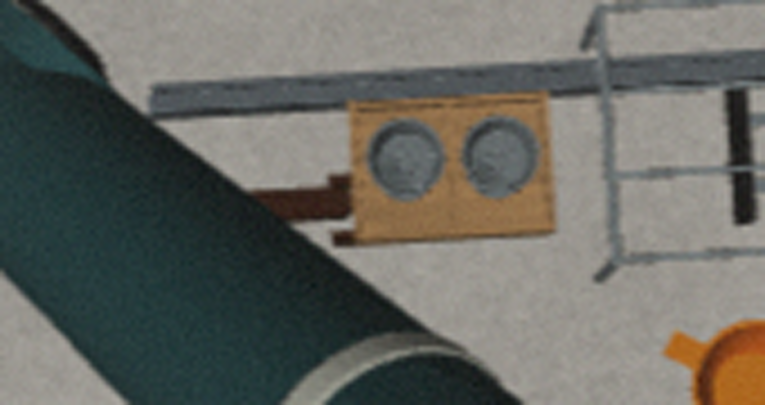

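```bash
python3 -m crank '[[0.04,-0.25,0,0,0],[0.06,-0.5,0,0,0],[0.08,-0.75,0,0,0],[0.1,-1,0,0,0],[0.12,-1.25,0,0,0],[0.14,-1.5,0,0,0],[0.16,-1.75,0,0,0],[0.18,-2,0,0,0]]'
python3 st.py
```

```text
time_s: 14.85
tool_pos: [0.5857, 0.2234, 0.0207]
orientation: [0.519, -0.518, 0.481, -0.48]
force: [-6.1, 5.1, -1.1]
grip_width: 0.196
t 14.85 pos [585.7 223.4  20.7] jaw 4.42 bay [[-370.1  -57.7]] F bay -5.53 -5.73 Fz -1.13 grip 0.1962570135002434 M [ 1.11  1.11 -0.58] tilt [-0.001  0.003 -1.   ] q [-0.02  0.78 -0.55  1.75  0.55  0.77 -0.77]
```

```bash
python3 -m crank '[[0.01,-0.25,0,0,0],[0.03,-0.5,0,0,0],[0.05,-0.75,0,0,0],[0.07,-1,0,0,0],[0.08,-1.25,0,0,0],[0.1,-1.5,0,0,0],[0.12,-1.75,0,0,0],[0.14,-2,0,0,0]]'
python3 st.py
```

```text
time_s: 15.52
tool_pos: [0.5873, 0.2032, 0.0207]
orientation: [0.519, -0.518, 0.481, -0.48]
force: [-4.7, 4.5, -1.5]
grip_width: 0.194
t 15.52 pos [587.3 203.2  20.7] jaw 4.41 bay [[-349.8  -57.6]] F bay -4.89 -4.39 Fz -1.5 grip 0.19441589138817789 M [ 1.04  1.05 -0.55] tilt [-0.001  0.002 -1.   ] q [ 0.01  0.78 -0.55  1.76  0.55  0.76 -0.74]
```

```bash
python3 -m crank '[[0.02,-0.25,0,0,0],[0.04,-0.5,0,0,0],[0.06,-0.75,0,0,0],[0.08,-1,0,0,0],[0.09,-1.25,0,0,0],[0.11,-1.5,0,0,0],[0.13,-1.75,0,0,0],[0.15,-2,0,0,0]]'
python3 st.py; python3 - <<'E'
from tip import *
d=cap('top'); save('crop14',cv2.resize(d['color'][140:230,230:400],None,fx=4.5,fy=4.5,interpolation=cv2.INTER_CUBIC))
d=cap('scene'); save('scene14',cv2.resize(d['color'][130:310,170:390],None,fx=3.3,fy=3.3,interpolation=cv2.INTER_CUBIC))
E
```

```text
time_s: 16.18
tool_pos: [0.5889, 0.1831, 0.0207]
orientation: [0.519, -0.518, 0.481, -0.48]
force: [-4.2, 4.9, -1.1]
grip_width: 0.191
t 16.18 pos [588.9 183.1  20.7] jaw 4.41 bay [[-329.7  -57.6]] F bay -5.16 -3.8 Fz -1.09 grip 0.19117464445822868 M [ 1.01  1.04 -0.52] tilt [-0.001  0.002 -1.   ] q [ 0.04  0.77 -0.55  1.78  0.56  0.75 -0.72]
```

View pics/crop14.png

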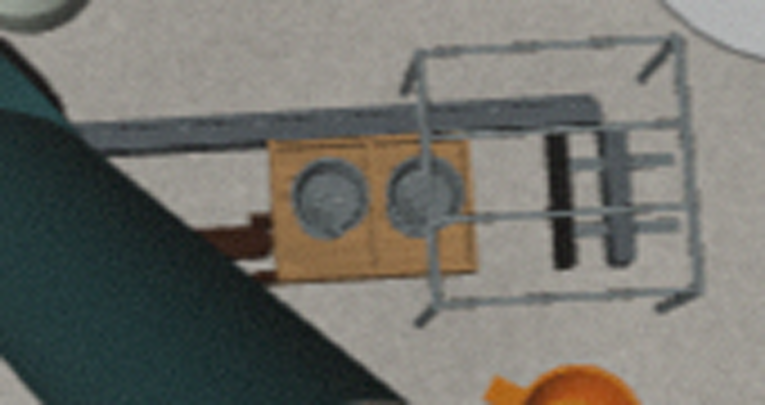

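View pics/scene14.png

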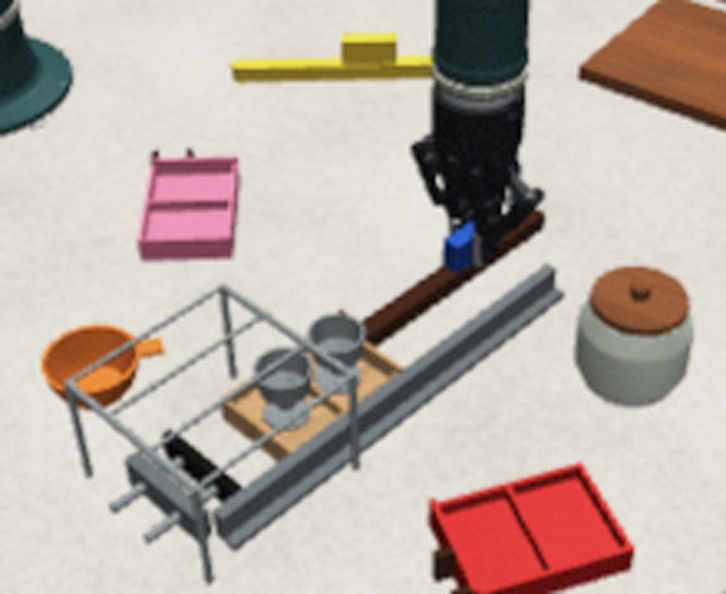

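Cups are standing and the sled is flush, with about 45 mm left to the pad (front edge at crop x 473, pad at crop x 550).

```bash
python3 -m crank '[[0.02,-0.25,0,0,0],[0.04,-0.5,0,0,0],[0.06,-0.75,0,0,0],[0.08,-1,0,0,0],[0.09,-1.25,0,0,0],[0.11,-1.5,0,0,0],[0.13,-1.75,0,0,0],[0.15,-2,0,0,0]]'
python3 st.py;  python3 -m crank '[[0.01,-0.15,0,0,0],[0.02,-0.3,0,0,0],[0.03,-0.45,0,0,0],[0.05,-0.6,0,0,0],[0.06,-0.75,0,0,0],[0.07,-0.9,0,0,0],[0.08,-1.05,0,0,0],[0.09,-1.2,0,0,0]]'
python3 st.py; python3 - <<'E'
from tip import *
d=cap('top'); save('crop15',cv2.resize(d['color'][140:230,230:400],None,fx=4.5,fy=4.5,interpolation=cv2.INTER_CUBIC))
E
```

```text
time_s: 16.95
tool_pos: [0.5904, 0.1629, 0.0207]
orientation: [0.519, -0.519, 0.481, -0.48]
force: [-3.8, 4.9, -1.4]
grip_width: 0.191
t 16.95 pos [590.4 162.9  20.7] jaw 4.41 bay [[-309.4  -57.6]] F bay -5.17 -3.39 Fz -1.37 grip 0.19093860140598115 M [ 1.    1.   -0.48] tilt [-0.001  0.002 -1.   ] q [ 0.08  0.77 -0.55  1.79  0.56  0.75 -0.69]
time_s: 17.62
tool_pos: [0.5913, 0.151, 0.0207]
orientation: [0.519, -0.519, 0.481, -0.48]
force: [-4.2, 4.0, -1.2]
grip_width: 0.192
t 17.62 pos [591.3 151.   20.7] jaw 4.42 bay [[-297.5  -57.6]] F bay -4.29 -3.87 Fz -1.16 grip 0.1918136433697397 M [ 1.04  0.91 -0.53] tilt [-0.001  0.002 -1.   ] q [ 0.1   0.76 -0.55  1.79  0.56  0.75 -0.67]
```

View pics/crop15.png

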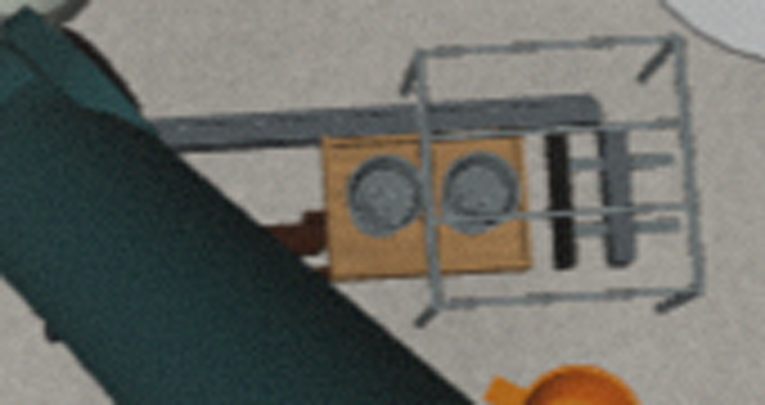

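```bash
python3 -m crank '[[0.01,-0.12,0,0,0],[0.02,-0.24,0,0,0],[0.03,-0.36,0,0,0],[0.04,-0.48,0,0,0],[0.05,-0.6,0,0,0],[0.06,-0.72,0,0,0],[0.06,-0.82,0,0,0],[0.07,-0.9,0,0,0]]'
python3 st.py;  python3 -m crank '[[0,-0.03,0,0,0],[0,-0.06,0,0,0],[0.01,-0.09,0,0,0],[0.01,-0.12,0,0,0],[0.01,-0.15,0,0,0],[0.01,-0.18,0,0,0],[0.02,-0.21,0,0,0],[0.02,-0.24,0,0,0]]'
python3 st.py
```

```text
time_s: 18.33
tool_pos: [0.5921, 0.1418, 0.0207]
orientation: [0.519, -0.519, 0.481, -0.48]
force: [-3.7, 4.4, -1.2]
grip_width: 0.193
t 18.33 pos [592.1 141.8  20.7] jaw 4.41 bay [[-288.2  -57.5]] F bay -4.67 -3.38 Fz -1.19 grip 0.19260558916482257 M [ 1.01  0.99 -0.53] tilt [-0.     0.002 -1.   ] q [ 0.11  0.76 -0.55  1.8   0.56  0.74 -0.66]
time_s: 19.0
tool_pos: [0.5922, 0.1395, 0.0206]
orientation: [0.519, -0.519, 0.481, -0.48]
force: [-4.3, 4.4, -0.7]
grip_width: 0.195
t 19.0 pos [592.2 139.5  20.6] jaw 4.41 bay [[-286.   -57.6]] F bay -4.67 -4.0 Fz -0.68 grip 0.19459010504892887 M [ 1.03  0.96 -0.5 ] tilt [-0.001  0.002 -1.   ] q [ 0.12  0.76 -0.55  1.8   0.56  0.74 -0.65]
```

```bash
python3 -m crank '[[0,-0.03,0,0,0],[0,-0.06,0,0,0],[0.01,-0.09,0,0,0],[0.01,-0.12,0,0,0],[0.01,-0.15,0,0,0],[0.01,-0.18,0,0,0],[0.02,-0.2,0,0,0],[0.02,-0.2,0,0,0]]'
python3 st.py
```

```text
time_s: 19.67
tool_pos: [0.5924, 0.1375, 0.0206]
orientation: [0.519, -0.519, 0.481, -0.48]
force: [-4.1, 5.5, -0.6]
grip_width: 0.196
t 19.67 pos [592.4 137.5  20.6] jaw 4.41 bay [[-283.9  -57.5]] F bay -5.78 -3.72 Fz -0.61 grip 0.1962922328183707 M [ 1.02  0.93 -0.55] tilt [-0.001  0.002 -1.   ] q [ 0.12  0.76 -0.55  1.8   0.56  0.74 -0.65]
```

```bash
python3 -m crank '[[0,-0.03,0,0,0],[0,-0.06,0,0,0],[0.01,-0.09,0,0,0],[0.01,-0.12,0,0,0],[0.01,-0.15,0,0,0],[0.01,-0.18,0,0,0],[0.02,-0.2,0,0,0],[0.02,-0.2,0,0,0]]'
python3 st.py;python3 - <<'E'
from tip import *
d=cap('top'); save('crop16',cv2.resize(d['color'][140:230,230:400],None,fx=4.5,fy=4.5,interpolation=cv2.INTER_CUBIC))
E
```

```text
time_s: 20.33
tool_pos: [0.5926, 0.1354, 0.0206]
orientation: [0.519, -0.519, 0.481, -0.48]
force: [-5.0, 5.4, -2.1]
grip_width: 0.192
t 20.33 pos [592.6 135.4  20.6] jaw 4.41 bay [[-281.9  -57.5]] F bay -5.79 -4.55 Fz -2.14 grip 0.19203285127161596 M [ 1.06  0.98 -0.51] tilt [-0.001  0.002 -1.   ] q [ 0.12  0.76 -0.55  1.8   0.56  0.74 -0.65]
```

View pics/crop16.png

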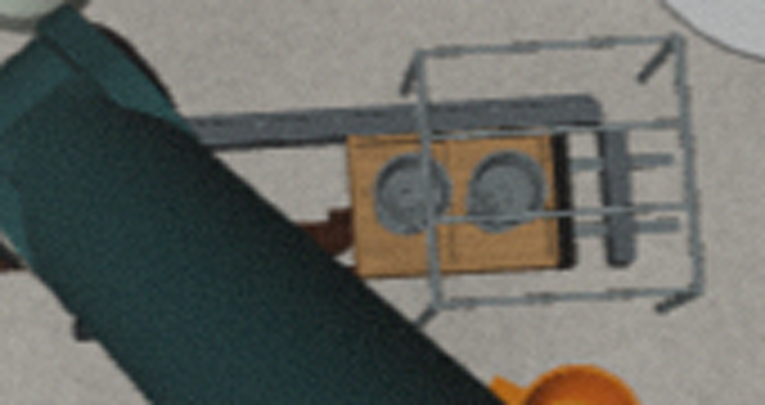

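```bash
python3 -m crank '[[0,-0.03,0,0,0],[0,-0.06,0,0,0],[0.01,-0.09,0,0,0],[0.01,-0.12,0,0,0],[0.01,-0.15,0,0,0],[0.01,-0.15,0,0,0],[0.01,-0.15,0,0,0],[0.01,-0.15,0,0,0]]'
python3 st.py
```

```text
time_s: 21.05
tool_pos: [0.5926, 0.1349, 0.0208]
orientation: [0.52, -0.518, 0.481, -0.479]
force: [-3.9, 5.2, -0.9]
grip_width: 0.195
t 21.05 pos [592.6 134.9  20.8] jaw 4.44 bay [[-281.3  -57.6]] F bay -5.5 -3.51 Fz -0.93 grip 0.19529802347170164 M [ 1.3   1.   -0.54] tilt [-0.001  0.003 -1.   ] q [ 0.13  0.76 -0.55  1.8   0.56  0.74 -0.65]
```

```bash
python3 -m crank '[[0,-0.03,0,0,0],[0,-0.06,0,0,0],[0.01,-0.09,0,0,0],[0.01,-0.12,0,0,0],[0.01,-0.15,0,0,0],[0.01,-0.15,0,0,0],[0.01,-0.15,0,0,0],[0.01,-0.15,0,0,0]]'
python3 st.py
```

```text
time_s: 21.72
tool_pos: [0.5925, 0.1348, 0.021]
orientation: [0.52, -0.518, 0.481, -0.479]
force: [-5.0, 7.6, -0.4]
grip_width: 0.19
t 21.72 pos [592.5 134.8  21. ] jaw 4.48 bay [[-281.2  -57.6]] F bay -7.97 -4.42 Fz -0.36 grip 0.1900039550292887 M [ 1.81  1.18 -0.59] tilt [-0.     0.005 -1.   ] q [ 0.13  0.76 -0.55  1.8   0.56  0.74 -0.64]
```

```bash
python3 -m crank '[[0,-0.03,0,0,0],[0,-0.06,0,0,0],[0.01,-0.09,0,0,0],[0.01,-0.12,0,0,0],[0.01,-0.15,0,0,0],[0.01,-0.15,0,0,0],[0.01,-0.15,0,0,0],[0.01,-0.15,0,0,0]]'
python3 st.py
```

```text
time_s: 22.38
tool_pos: [0.5925, 0.1347, 0.0212]
orientation: [0.521, -0.518, 0.481, -0.478]
force: [-6.1, 11.1, 0.7]
grip_width: 0.195
t 22.38 pos [592.5 134.7  21.2] jaw 4.52 bay [[-281.2  -57.7]] F bay -11.49 -5.27 Fz 0.7 grip 0.19478979180835335 M [ 2.28  1.28 -0.65] tilt [-0.     0.006 -1.   ] q [ 0.13  0.76 -0.55  1.8   0.56  0.74 -0.64]
```

```bash
python3 -m crank '[[0,-0.02,0,0,0],[0,-0.04,0,0,0],[-0.01,-0.06,0,0,0],[-0.01,-0.08,0,0,0],[-0.01,-0.08,0,0,0],[-0.01,-0.08,0,0,0],[-0.01,-0.08,0,0,0],[-0.01,-0.08,0,0,0]]'
python3 st.py;python3 - <<'E'
from tip import *
for i in range(2):
    d=cap('top'); s=r.sense(); print(s['force']@np.r_[ex,0],s['force']@np.r_[ey,0],s['moment'])
E
```

```text
time_s: 23.05
tool_pos: [0.5924, 0.1347, 0.0214]
orientation: [0.521, -0.517, 0.481, -0.478]
force: [-5.9, 12.4, 1.1]
grip_width: 0.2
t 23.05 pos [592.4 134.7  21.4] jaw 4.54 bay [[-281.1  -57.7]] F bay -12.86 -4.95 Fz 1.05 grip 0.2002525404197408 M [ 2.46  1.28 -0.61] tilt [ 0.     0.007 -1.   ] q [ 0.13  0.76 -0.55  1.8   0.56  0.74 -0.64]
-12.684406595179253 -5.007336833861065 [ 2.47667804  1.33735622 -0.63740536]
-12.430570437010875 -5.140113122319086 [ 2.47706025  1.34298779 -0.62119639]
```

Forward force has settled at 12.4–12.9 N against about 5.0 N sliding, so roughly 7.5 N is on the pad with about 5 N on the rail. Releasing gently next.

```bash
python3 -m crank '[[-0.04,0.1,0,0,0],[-0.09,0.2,0,0,0],[-0.13,0.3,0,0,0],[-0.17,0.4,0,0,0],[-0.21,0.5,0,0,0],[-0.26,0.6,0,0,0],[-0.3,0.7,0,0,0],[-0.34,0.8,0,0,0]]'
python3 st.py
```

```text
time_s: 23.82
tool_pos: [0.5909, 0.1356, 0.0208]
orientation: [-0.519, 0.519, -0.48, 0.481]
force: [-0.4, -0.1, -1.4]
grip_width: 0.191
t 23.82 pos [590.9 135.6  20.8] jaw 4.36 bay [[-282.2  -59.2]] F bay 0.06 -0.38 Fz -1.44 grip 0.19053749449829954 M [0.06 0.   0.03] tilt [ 0.001 -0.002 -1.   ] q [ 0.12  0.76 -0.55  1.8   0.56  0.74 -0.65]
```

```bash
python3 -m crank '[[-0.05,0.05,0,0,0],[-0.12,0.12,0,0,0],[-0.2,0.2,0,0,0],[-0.28,0.3,0,0,0],[-0.35,0.45,0,0,0],[-0.37,0.75,0,0,0],[-0.41,1.2,0,0,0],[-0.45,1.7,0,0,0]]'
python3 st.py;python3 - <<'E'
from tip import *
d=cap('top'); save('crop17',cv2.resize(d['color'][140:230,230:400],None,fx=4.5,fy=4.5,interpolation=cv2.INTER_CUBIC))
E
```

```text
time_s: 24.48
tool_pos: [0.5856, 0.1543, 0.0206]
orientation: [0.519, -0.519, 0.481, -0.481]
force: [0.0, 0.7, -2.2]
grip_width: 0.19
t 24.48 pos [585.6 154.3  20.6] jaw 4.37 bay [[-301.2  -63.1]] F bay -0.7 0.06 Fz -2.17 grip 0.19012855660049802 M [ 0.02  0.02 -0.03] tilt [ 0. -0. -1.] q [ 0.09  0.76 -0.55  1.81  0.56  0.74 -0.68]
```

View pics/crop17.png

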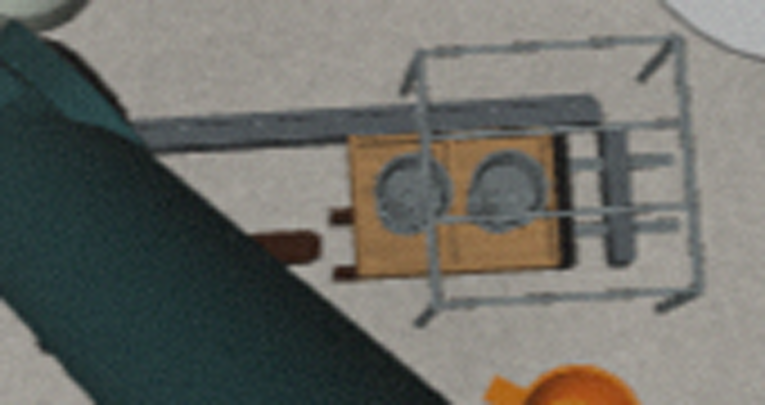

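```bash
python3 -m crank '[[-0.1,0.6,0,0,0],[-0.3,1.4,0,0,0],[-0.5,2.2,0,0,0],[-0.8,3,0,0,0],[-1.1,3.8,0,0,0],[-1.35,4.4,0,0,0],[-1.35,4.4,0,0,0],[-1.35,4.4,0,0,0]]'
python3 -m crank '[[0,0,-0.1,0,0],[0,0,-0.2,0,0],[0,0,-0.3,0,0],[0,0,-0.36,0,0],[0,0,-0.4,0,0],[0,0,-0.43,0,0],[0,0,-0.45,0,0],[0,0,-0.45,0,0]]'
python3 st.py
```

```text
time_s: 25.2
tool_pos: [0.5718, 0.1985, 0.0206]
orientation: [-0.519, 0.519, -0.48, 0.48]
force: [0.2, 1.2, -2.2]
grip_width: 0.192
time_s: 25.87
tool_pos: [0.5721, 0.1979, 0.0161]
orientation: [0.519, -0.519, 0.48, -0.481]
force: [0.7, -0.4, -1.3]
grip_width: 0.191
t 25.87 pos [572.1 197.9  16.1] jaw 4.38 bay [[-345.7  -73.2]] F bay 0.49 0.7 Fz -1.31 grip 0.19090172945029912 M [0.02 0.07 0.08] tilt [ 0. -0. -1.] q [ 0.01  0.76 -0.54  1.81  0.56  0.73 -0.76]
```

Fz is still close to the stick's weight, so I'll lower a touch further and then open.

```bash
python3 -m crank '[[0,0,-0.02,0,0],[0,0,-0.04,0,0],[0,0,-0.06,0,0],[0,0,-0.08,0,0],[0,0,-0.1,0,0],[0,0,-0.1,0,0],[0,0,-0.1,0,0],[0,0,-0.1,0,0]]' 40
python3 st.py
```

```text
time_s: 26.53
tool_pos: [0.5722, 0.1978, 0.0161]
orientation: [-0.519, 0.519, -0.48, 0.481]
force: [-3.1, -1.9, 7.8]
grip_width: 0.192
t 26.53 pos [572.2 197.8  16.1] jaw 4.37 bay [[-345.7  -73.1]] F bay 1.69 -3.25 Fz 7.75 grip 0.19214858221166561 M [-0.37  0.74  0.01] tilt [ 0.    -0.001 -1.   ] q [ 0.01  0.76 -0.54  1.81  0.56  0.73 -0.76]
```

```bash
python3 -m crank '[[0,0,0.04,0,0.19],[0,0,0.06,0,0.2],[0,0,0.06,0,0.25],[0,0,0.06,0,0.32],[0,0,0.06,0,0.4],[0,0,0.06,0,0.5],[0,0,0.06,0,0.5],[0,0,0.06,0,0.5]]'
python3 st.py
python3 -m crank '[[0,0,0.5,0,0.5],[0,0,1.5,0,0.5],[0,0,3,0,0.5],[0,0,5,0,0.5],[0,0,7.5,0,0.5],[0,0,10,0,0.5],[0,0,13,0,0.5],[0,0,16,0,0.5]]'
python3 st.py
python3 - <<'E'
from h import *
for n in ('wrist','scene'):
    d=cap(n); save(n+'18',d['color'])
E
```

```text
time_s: 27.2
tool_pos: [0.572, 0.198, 0.0156]
orientation: [-0.519, 0.519, -0.481, 0.48]
force: [1.1, -0.9, 0.5]
grip_width: 0.501
t 27.2 pos [572.  198.   15.6] jaw 4.39 bay [[-345.8  -73.3]] F bay 1.02 1.01 Fz 0.53 grip 0.5007042378188891 M [ 0.02  0.07 -0.01] tilt [-0.  0. -1.] q [ 0.01  0.76 -0.54  1.81  0.56  0.73 -0.76]
time_s: 27.87
tool_pos: [0.5718, 0.1981, 0.1785]
orientation: [0.519, -0.519, 0.48, -0.481]
force: [0.3, 1.3, 0.4]
grip_width: 0.503
t 27.87 pos [571.8 198.1 178.5] jaw 4.41 bay [[-346.   -73.4]] F bay -1.24 0.36 Fz 0.44 grip 0.50345264165081 M [-0.01 -0.03  0.01] tilt [ 0.001  0.    -1.   ] q [ 0.11  0.55 -0.68  1.73  0.4   1.   -0.64]
```

View pics/wrist18.png

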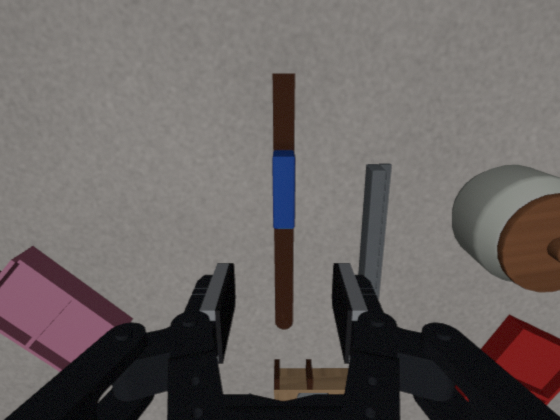

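View pics/scene18.png

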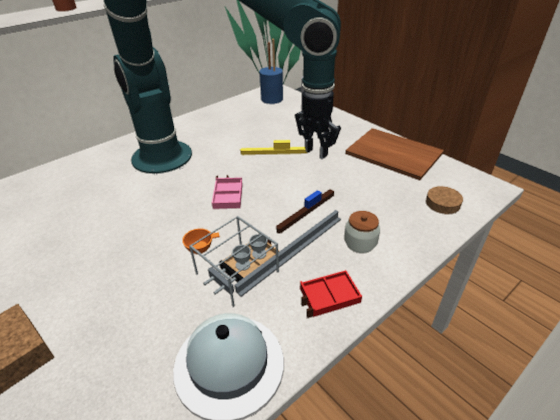

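The stick lies flat (grip at wrist px (284,190), tip at (284,327)), clear of the sled cheeks at (277,365). I'll move the arm aside for a last look from above.

```bash
python3 -m crank '[[-0.5,2,0,0,0.5],[-1,4,0,0,0.5],[-2,7,0,0,0.5],[-4,10,0,0,0.5],[-6,13,0,0,0.5],[-8,16,0,0,0.5],[-8,16,0,0,0.5],[-8,16,0,0,0.5]]'
python3 - <<'E'
from m3 import *
d=cap('top'); save('top19',d['color']); save('crop19',cv2.resize(d['color'][140:230,190:400],None,fx=3.8,fy=3.8,interpolation=cv2.INTER_CUBIC))
d=cap('scene'); save('scene19',cv2.resize(d['color'][170:310,170:350],None,fx=4.2,fy=4.2,interpolation=cv2.INTER_CUBIC))
d=load('top')
w,q=sledfit(d,(160,215,300,365)); cs,_=cv2.findContours(w.astype(np.uint8),cv2.RETR_EXTERNAL,cv2.CHAIN_APPROX_NONE)
e=bay(onplane(d,np.vstack([c[:,0] for c in cs if len(c)>8]),.024)); rc=cv2.minAreaRect(e.astype(np.float32)); print('sled rect bay',rc)
E
python3 st.py
```

```text
time_s: 28.63
tool_pos: [0.4899, 0.3606, 0.1767]
orientation: [0.521, -0.52, 0.479, -0.479]
force: [0.6, -0.3, -0.3]
grip_width: 0.497
sled rect bay ((-71.20516204833984, -45.350013732910156), (84.07540130615234, 125.34700012207031), 86.81341552734375)
t 28.73 pos [492.6 357.2 176. ] jaw 4.36 bay [[-510.6 -140.3]] F bay 0.04 -0.06 Fz -1.25 grip 0.4991969257119523 M [ 0.03 -0.01 -0.  ] tilt [ 0.001 -0.001 -1.   ] q [-0.18  0.57 -0.69  1.72  0.42  1.   -0.94]
```

View pics/crop19.png

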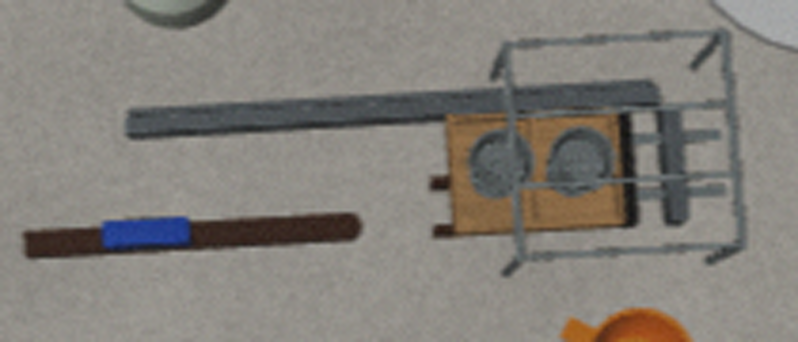

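View pics/scene19.png

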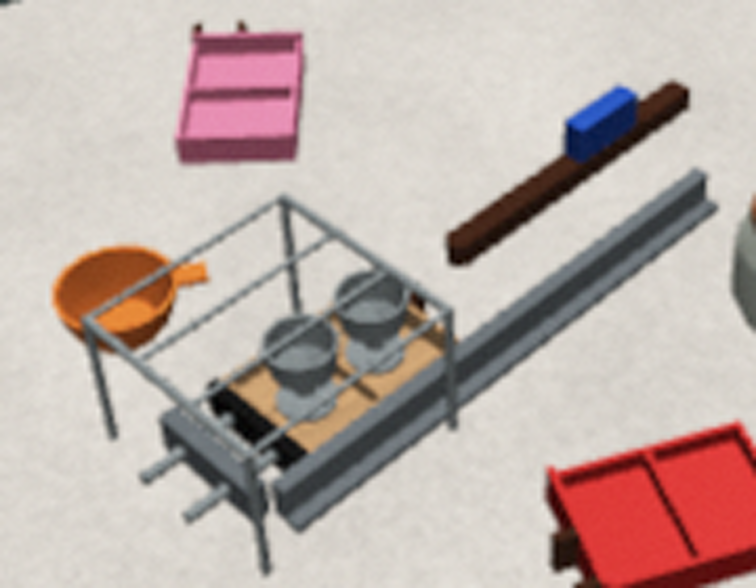

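```bash
python3 - <<'E'
from m3 import *
d=load('top'); w,q=sledfit(d,(160,215,300,365)); g=cv2.GaussianBlur(d['color'],(3,3),0).mean(2)
lo=[]
for u in range(312,353):
    if 322<=u<=328: continue
    k=np.arange(192,210); dg=np.gradient(g[:,u])[k]; i=np.argmax(dg); i=min(max(i,1),len(k)-2); a,b,c=dg[i-1:i+2]; lo.append((u,k[i]+.5*(a-c)/(a-2*b+c+1e-9)))
b=bay(onplane(d,lo,.0)); p=np.polyfit(b[:,0],b[:,1],1); 
for _ in range(3):
    rs=b[:,1]-np.polyval(p,b[:,0]); b=b[abs(rs)<1.5]; p=np.polyfit(b[:,0],b[:,1],1)
print('lower edge yaw deg in bay',np.degrees(np.arctan(p[0])),'y at x=-71',np.polyval(p,-71),len(b))
E
```

```text
lower edge yaw deg in bay -0.12461488796727647 y at x=-71 -84.80676809609186 34
```

The sled's outer edge is parallel to the rail within 0.1° and lies at y = -84.8 mm (expected -84), so the sled is flat on the rail. Handing in.

```bash
python3 -c "
from bench import job
print(job.finish_job())"
```

```text
the job is handed in; nothing more can be done
None
```

The sled is home against the rubber pad and flat on the rail, with both egg cups standing. I handed the job in at about 29 s of the 72 s.

**What I did:** I gripped the dark wooden stick by its blue grip and kept its round end in the notch. I pressed the back of the sled to the rail, then swung the front in with a short forward push. It was square by about x = -220 mm, well before x = -165 mm. I fed it along the rail to the pad, then eased off, drew the stick out and laid it on its flat underside.

**Forces:**

| | Reading |
|---|---|
| Sideways force on the rail during the feed | about 3–6 N |
| Sliding force | about 5 N |
| Forward force at the end | 12.4–12.9 N, so about 7.5 N on the pad |

**Last checks:**
- **Sled:** its outer edge is parallel to the rail within 0.1° and at y = -84.8 mm, against -84 expected. Its centre is near x = -71 mm.
- **Stick:** it lies about 5 cm behind the sled, with the gripper off it.
- **Other items:** the salt pig, poaching cup and other items show no sign of having moved.

**Checks that disagreed:**
- A rough outline fit gave the sled a 3° turn, but the rack wires cross that outline. The direct edge fit above contradicts it.
- Single force readings were noisy by about 0.7 N. Some sideways readings of 5.7 N were nearer 4 N by the wrist moment.

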